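# Blow off filter capsules and valve balls at the test bench

## Task

Stand every filter capsule upright on the floor of the tray's wide bay, next to the air gun, tip all the valve balls from the cup into its narrow bay, and stand the empty cup back upright on its round mat. Once everything is in the tray, give two blasts of air: each time squeeze the air gun's trigger fully home, hold it for about a second and let it go completely. Leave the bottle, the gauge and the box of wipes where they are.

Things in the scene. Friction and masses are not known exactly. Their poses are not given: they have to be found in the camera images.
- blowgun: fixed air gun, clamped grip-up on a bench stand 110 x 100 mm. Origin: on the bench under the grip. Its brass nozzle (tip 85 mm out, 137 mm above the bench) and its trigger look to its own -y, towards the tray. The black grip is an upright bar, 28 mm in x, 26 mm in y, centred on the origin's vertical, from 150 to 260 mm above the bench
- grip (a point): point on the axis of the black grip, 235 mm above the bench; axes as blowgun. Here one can take grip and trigger together from above, closing along the gun's y. At this height the trigger's outer face is about 38 mm to -y of this point when let go and 23 mm when squeezed home (grip and trigger then measure 36 mm together)
- trigger (a joint): angle of the sprung trigger (rad): 0 let go, 0.18 squeezed home (upright). An aluminium lever 95 mm long, 18 mm wide (x), 8 mm thick, hinged at its lower end 19 mm to -y of the grip's axis, 152 mm above the bench; let go it leans 0.18 rad away from the grip, to the gun's -y. About 7 N squeeze it home near its top
- tray: fixed open steel tray 200 (x) x 275 (y) x 45 mm high, walls and floor 5 mm thick, with one dividing wall along its x that makes a wide and a narrow bay. Origin: centre of the underside
- filter_bay (a point): centre of the inner floor (5 mm above the bench) of the wide bay, the one next to the air gun; inside 190 mm (x) x 160 mm (y); axes as tray, +y points to the gun
- ball_bay (a point): centre of the inner floor of the narrow bay, farther from the gun; inside 190 mm (x) x 100 mm (y); axes as tray
- mat: fixed round black rubber mat, 100 mm across, 4 mm thick, the cup's place. Origin: centre of the underside
- filter0: loose white filter capsule, upright: foot flange 60 mm across and 8 mm high, body 48 mm across up to 85 mm, port 18 mm across up to 105 mm; about 0.2 kg. Origin: centre of the underside, z up. May be absent
- filter1: loose white filter capsule, upright: foot flange 60 mm across and 8 mm high, body 48 mm across up to 85 mm, port 18 mm across up to 105 mm; about 0.2 kg. Origin: centre of the underside, z up. May be absent
- filter2: loose white filter capsule, upright: foot flange 60 mm across and 8 mm high, body 48 mm across up to 85 mm, port 18 mm across up to 105 mm; about 0.2 kg. Origin: centre of the underside, z up. May be absent
- filter3: loose white filter capsule, upright: foot flange 60 mm across and 8 mm high, body 48 mm across up to 85 mm, port 18 mm across up to 105 mm; about 0.2 kg. Origin: centre of the underside, z up. May be absent
- cup: loose white plastic cup with the balls in it, upright: 80 mm high, 58 mm across at the foot, 68 mm at the rim, wall 3 mm, floor 4 mm. Origin: centre of the underside, z towards the mouth
- ball0: loose black plastic valve ball, 24 mm across, in the cup at the start. Origin: its centre
- ball1: loose black plastic valve ball, 24 mm across, in the cup at the start. Origin: its centre
- ball2: loose black plastic valve ball, 24 mm across, in the cup at the start. Origin: its centre
- ball3: loose black plastic valve ball, 24 mm across, in the cup at the start. Origin: its centre. May be absent
- ball4: loose black plastic valve ball, 24 mm across, in the cup at the start. Origin: its centre. May be absent
- ball5: loose black plastic valve ball, 24 mm across, in the cup at the start. Origin: its centre. May be absent
- washbottle: bystander: clear wash bottle 60 mm across, 140 mm high. Origin: centre of the underside
- gauge: bystander: round steel gauge 68 mm across, 50 mm high. Origin: centre of the underside
- wipes: bystander: cardboard box of wipes 120 x 110 x 60 mm. Origin: centre of the underside
Not all that is in view belongs to the job. Leave any purple look-alike of the filter1 alone.

How it is judged:
On the way, in this order (a step that is already met when the one before it is completed fails the run):
1. all filters upright in the bay next to the gun and all balls in the other bay (x of filter0 in the frame of filter_bay between -0.09 and 0.09 m and y of filter0 in the frame of filter_bay between -0.075 and 0.075 m and z of filter0 in the frame of filter_bay between -0.01 and 0.012 m and angle between each of filter0, filter1, filter2, filter3's own z axis and vertical below 0.2 rad and x of filter1 in the frame of filter_bay between -0.09 and 0.09 m and y of filter1 in the frame of filter_bay between -0.075 and 0.075 m and z of filter1 in the frame of filter_bay between -0.01 and 0.012 m and x of filter2 in the frame of filter_bay between -0.09 and 0.09 m and y of filter2 in the frame of filter_bay between -0.075 and 0.075 m and z of filter2 in the frame of filter_bay between -0.01 and 0.012 m and x of filter3 in the frame of filter_bay between -0.09 and 0.09 m and y of filter3 in the frame of filter_bay between -0.075 and 0.075 m and z of filter3 in the frame of filter_bay between -0.01 and 0.012 m and x of ball0 in the frame of ball_bay between -0.095 and 0.095 m and y of ball0 in the frame of ball_bay between -0.05 and 0.05 m and z of ball0 in the frame of ball_bay between -0.01 and 0.06 m and x of ball1 in the frame of ball_bay between -0.095 and 0.095 m and y of ball1 in the frame of ball_bay between -0.05 and 0.05 m and z of ball1 in the frame of ball_bay between -0.01 and 0.06 m and x of ball2 in the frame of ball_bay between -0.095 and 0.095 m and y of ball2 in the frame of ball_bay between -0.05 and 0.05 m and z of ball2 in the frame of ball_bay between -0.01 and 0.06 m and x of ball3 in the frame of ball_bay between -0.095 and 0.095 m and y of ball3 in the frame of ball_bay between -0.05 and 0.05 m and z of ball3 in the frame of ball_bay between -0.01 and 0.06 m and x of ball4 in the frame of ball_bay between -0.095 and 0.095 m and y of ball4 in the frame of ball_bay between -0.05 and 0.05 m and z of ball4 in the frame of ball_bay between -0.01 and 0.06 m and x of ball5 in the frame of ball_bay between -0.095 and 0.095 m and y of ball5 in the frame of ball_bay between -0.05 and 0.05 m and z of ball5 in the frame of ball_bay between -0.01 and 0.06 m), for 0.2 s.
2. first blast: the trigger is held squeezed home with everything in the tray (all of step 1 and value of joint trigger above 0.14 rad), for 0.6 s.
3. the trigger is let go (value of joint trigger below 0.03 rad), for 0.2 s.
4. second blast: the trigger is held squeezed home with everything in the tray (all of step 2), for 0.6 s.
5. the trigger is let go (value of joint trigger below 0.03 rad), for 0.2 s.
At the end, for the whole second after the job is handed in: Every filter stands on the floor of the bay next to the gun (within 12 mm in height, tilt under 0.2 rad), every ball lies in the other bay, the cup stands upright (0.15 rad) on its mat within 35 mm of the mat's centre, the trigger is let go (under 0.03 rad) and everything is at rest (all of step 1 and linear speed of each of filter0, filter1, filter2, filter3, ball0, ball1, ball2, ball3, ball4, ball5, cup below 0.03 m/s and horizontal distance between cup and mat below 0.035 m and angle between cup's own z axis and vertical below 0.15 rad and height (world z) of cup below 0.015 m and value of joint trigger below 0.03 rad); the robot touches nothing.
It fails at once if the washbottle is moved by more than 30 mm (distance of washbottle from where it was at the start of the episode above 0.03 m).
It fails at once if the gauge is moved by more than 30 mm (distance of gauge from where it was at the start of the episode above 0.03 m).
It fails at once if the wipes is moved by more than 30 mm (distance of wipes from where it was at the start of the episode above 0.03 m).
Of filter0, filter1, filter2, filter3 only 3 to 4 are there at a start; the rules pass over those that are not, and their reading is None.
Of ball3, ball4, ball5 only 1 to 3 are there at a start; the rules pass over those that are not, and their reading is None.
At some moment in a run one of filter0, filter1, filter2, filter3 may be knocked a few centimetres aside while the robot is not near it.
It also fails if it takes over 208 s, if anything falls off the work surface, if the arm or the gripper's body presses on something with over 40 N, if the wrist force passes 120 N, or if a joint passes its speed limit or range.

## Robot

A 6-joint arm with a two-finger parallel gripper is mounted at the origin on the work surface. World frame = base frame: x ahead of the robot, y to its left, z up, the work surface at z = 0. Lengths are in m, angles in rad, forces in N, time in s.
With the tool pointing down it reaches from about 0.375 to 0.975 m from the base axis. Payload 3.8 kg.
Tool frame: the origin (TCP) lies at the very end of the fingers, on their centre line; the grasp point (between the pads) lies 19 mm behind it (bot.grip_point_offset is the distance from the TCP to the grasp point, in m); z points along the fingers, x is the direction in which the jaws open and shut, and the axes are right-handed (so a half turn about z gives the same grasp; the last joint's range is limited). The gripper opens to 85 mm and grips with 20 to 120 N. Pads are 22 mm wide; open, the fingers measure 114 mm over their backs; the gripper's body (76 mm by 85 mm) begins 54 mm behind the grasp point. The pads swing forward as they close: fully open they stand 13 mm farther back than shut.
Start: joints at [-1.195, 0.264, 1.604, -0, 1.274, -0.037], TCP at [0.271, -0.618, 0.231] pointing down, gripper open.
Joint ranges: [-2.63, 2.63], [-0.94, 2.18], [0.31, 2.57], [-1.31, 4.45], [0, 2.66], [-2.55, 2.55]. Speed limits (rad/s): [2.57, 2.57, 3.14, 3.14, 3.14, 3.14].

## Interface

Orientations are given as a rotation vector (axis times angle).
In Python, from workcell import bot, read_camera gives the robot as it stands.
- The arm moves only by the tool arm_command, never from a script. Its argument "rows" is a list of rows, each an object with "delta_rot": the turn, a rotation vector about the tool's x, y, z in rad, a list of three; "xyz": the shift along the tool's x, y, z in m, a list of three; "gripper": the finger opening in m, from 0 to 0.0854. A call has 1 to 12 rows; each row shifts and turns the commanded pose from where the row before left it, along the tool's axes as they then stand; what a row does not reach is not made up. A row lasts 1/10 s, in which the tool goes at most 50 mm and 8.59 degrees, less where a joint would pass 70% of its speed; a pose out of reach is approached as far as the arm can. A call is refused whole if a number of a shift passes 0.05 or a number of a turn 0.15, either way. A call with a gripper value outside its range is refused whole. The fingers move at their own pace and stop on an object; "force" is the grip in N (left out, the last holds). Time passes only in rows, so rows that do not move let the fingers close. It gives the time, the measured TCP pose, the force and the opening at its end, in the units of the state.
- bot.read_state(): the state, without advancing time (a new reading comes with each control period).
- read_camera(name): name is "scene" or "top"; returns a dict with "pixels" (384x512x3 uint8, red, green, blue), "range_z" (384x512 float32, m along the optical axis (not along the pixel's ray), 0 where there is no reading), "intrinsics" (3x3 intrinsics, pixels), "dist_coeffs" ([k1, k2, p1, p2, k3] as OpenCV has them; the pictures are not rectified), "camera_from_world" (4x4, takes a point from world to camera coordinates). Camera axes: x right, y up, looking along -z (the intrinsics and any distortion apply to the point x, -y, -z); pixel columns grow to the right and rows downward; lengths in m; the calibration is good to about 2 mm. A picture is of the moment at which its call begins.
- bot.finish_job(): hands the job in, once; it reports no verdict.
The state is a dict: "time": time; "q": joint angles; "joint_vel": joint speeds; "joint_torque": joint torques, N m; "tool_pos": TCP position; "tcp_rot": TCP orientation; "wrist_force": force on the tool from outside, world axes, zero at the start; "torque": the same for the moment, N m; "width": opening from 0.0 (shut) to 1.0 (fully open).
Only numpy, scipy, OpenCV 4.12 (cv2) and the standard library are available. Lean on these libraries where they do the work, as an engineer would, in place of code of your own. Each camera call takes 0.05 s, during which the arm holds its last target.

## Working session

There is one attempt and no reset: what is moved stays moved. The work goes in short steps, Python scripts to look and compute and a tool call to move; the robot and the scene stay as the last step left them, time stands still between calls to the robot, and variables do not carry over. Pictures are saved under pics/ and viewed, and the job is handed in when it is done.

Besides the shell and the picture viewer there is one more tool, called after "Call:" as name(argument=value, ...), one argument or row to a line, values as JSON. arm_command: Moves the arm, as the interface text tells. Its arguments: {"type":"object","properties":{"rows":{"type":"array","items":{"type":"object","properties":{"delta_rot":{"type":"array","items":{"type":"number"}},"xyz":{"type":"array","items":{"type":"number"}},"gripper":{"type":"number"}}}},"force":{"type":"number"}},"required":["rows"]}

```bash
ls; mkdir -p pics; cat > h.py <<'E'
import numpy as np, cv2
from workcell import bot, read_camera
def cam(n,save=None):
    c=read_camera(n)
    if save: cv2.imwrite('pics/'+save,cv2.cvtColor(c['pixels'],cv2.COLOR_RGB2BGR))
    return c
def world(c,u,v,z=None):
    """pixel -> world, by depth, or by intersecting with plane z"""
    K=np.array(c['intrinsics']);d=np.array(c['dist_coeffs'])
    p=cv2.undistortPoints(np.array([[[u,v]]],float),K,d)[0,0]
    ray=np.array([p[0],-p[1],-1.0])
    W=np.linalg.inv(np.array(c['camera_from_world']))
    if z is None:
        r=float(c['range_z'][int(round(v)),int(round(u))])
        return W[:3,:3]@(ray*r)+W[:3,3]
    o=W[:3,3];dr=W[:3,:3]@ray
    return o+dr*(z-o[2])/dr[2]
def cloud(c):
    K=np.array(c['intrinsics']);d=np.array(c['dist_coeffs'])
    h,w=c['range_z'].shape
    uv=np.stack(np.meshgrid(np.arange(w),np.arange(h)),-1).reshape(-1,1,2).astype(float)
    p=cv2.undistortPoints(uv,K,d)[:,0]
    r=c['range_z'].reshape(-1,1)
    X=np.hstack([p[:,:1]*r,-p[:,1:]*r,-r])
    W=np.linalg.inv(np.array(c['camera_from_world']))
    return (X@W[:3,:3].T+W[:3,3]).reshape(h,w,3)
E
python3 - <<'E'
from h import *
a=cam('scene','s0.png');b=cam('top','t0.png')
for c in(a,b):
    print(np.linalg.inv(c['camera_from_world']).round(3), c['intrinsics'],c['dist_coeffs'])
    cv2
s=bot.read_state();print(s)
for n in('s0','t0'):
    i=cv2.imread(f'pics/{n}.png');cv2.imwrite(f'pics/{n}b.png',cv2.resize(i,(800,600),interpolation=cv2.INTER_CUBIC))
E
```

```text
pics
[[-0.829 -0.332  0.45   1.26 ]
 [ 0.559 -0.476  0.679  0.935]
 [-0.011  0.815  0.58   1.007]
 [ 0.     0.     0.     1.   ]] [[404.78349043   0.         260.45432599]
 [  0.         404.78349043 190.24805356]
 [  0.           0.           1.        ]] [0.00143232 0.         0.         0.         0.        ]
[[-0.022  0.988 -0.151  0.38 ]
 [-1.    -0.024 -0.012 -0.099]
 [-0.015  0.151  0.988  1.377]
 [ 0.     0.     0.     1.   ]] [[416.80931942   0.         250.62752074]
 [  0.         416.80931942 198.42492331]
 [  0.           0.           1.        ]] [0.02067436 0.         0.         0.         0.        ]
{'time': 0.1, 'q': array([-1.19493637e+00,  2.64699081e-01,  1.60526598e+00, -2.65064470e-05,
        1.27369917e+00, -3.69369973e-02]), 'joint_vel': array([-0.00155534, -0.00203304, -0.00251614, -0.00058922,  0.0008144 ,
       -0.00062317]), 'joint_torque': array([ 3.69745510e-05, -5.16706073e+01, -3.68590665e+01, -6.82388963e-05,
        6.35191012e-03,  3.21853690e-05]), 'tool_pos': array([ 0.27051147, -0.61768843,  0.23005678]), 'tcp_rot': array([-2.62856713,  1.71838405,  0.00267803]), 'wrist_force': array([ 0.58954472,  0.00982637, -0.21993542]), 'torque': array([-0.00934931, -0.02789134, -0.02128875]), 'width': 0.9977809490743798}
```

View pics/s0b.png

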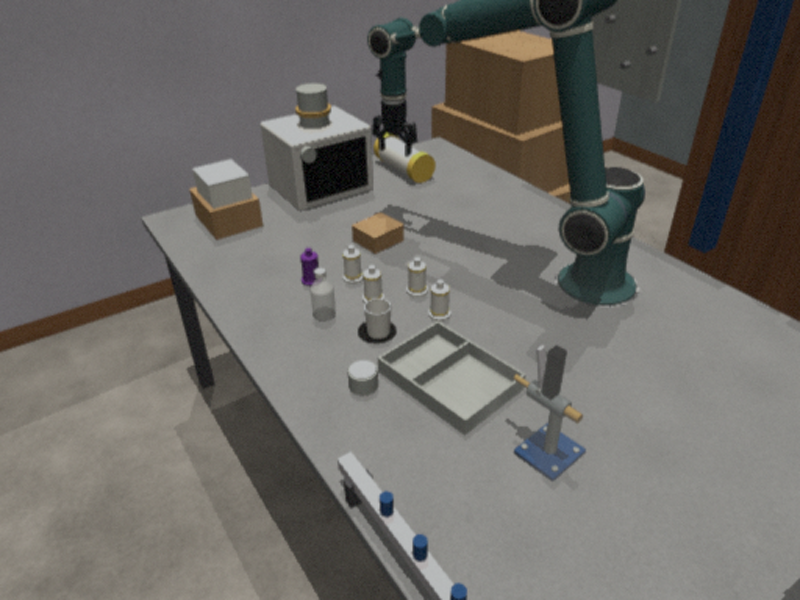

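View pics/t0b.png

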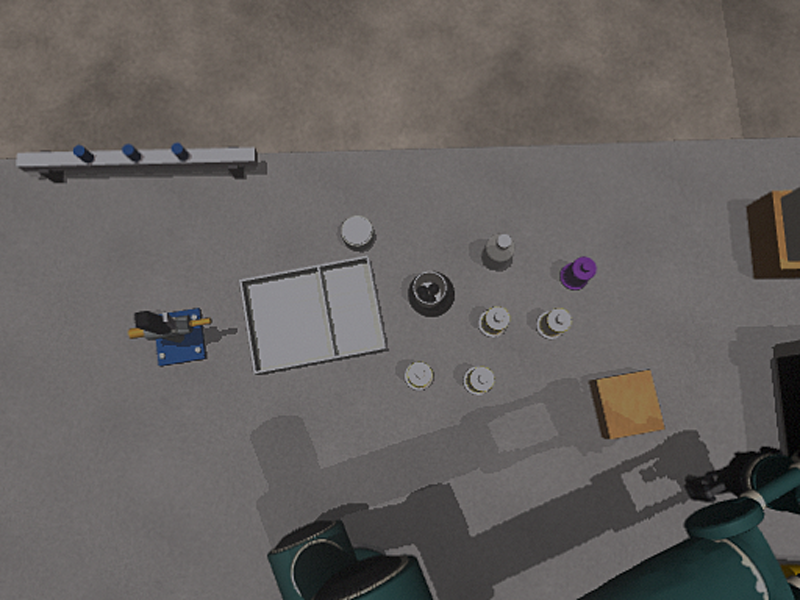

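The top view shows four filters at about (420,375), (480,380), (494,320) and (554,323) in the 800-px picture. The purple look-alike is at (578,272), the bottle at (499,250), the cup at (430,290), the tray around (315,315), and the gun at (180,335). Next I'll measure them from depth.

```bash
cat > loc.py <<'E'
from h import *
from scipy import ndimage
def filters(c=None,show=True):
    c=c or cam('top'); P=cloud(c)
    x,y,z=P[...,0],P[...,1],P[...,2]
    m=(z>0.02)&(z<0.28)&(x>0.2)&(x<0.9)&(y>-0.6)&(y<0.5)&(c['range_z']>0)
    l,n=ndimage.label(m)
    out=[]
    for i in range(1,n+1):
        k=l==i
        if k.sum()<25: continue
        q=P[k]; zt=np.percentile(q[:,2],98); t=q[q[:,2]>zt-0.006]
        lo,hi=q.min(0),q.max(0)
        v,u=np.nonzero(k)
        out.append((k.sum(),u.mean(),v.mean(),q.mean(0),t.mean(0),lo,hi,c['pixels'][k].mean(0)))
        if show: print(k.sum(),'px',int(u.mean()),int(v.mean()),'top',t.mean(0).round(3),'lo',lo.round(3),'hi',hi.round(3),'rgb',c['pixels'][k].mean(0).astype(int))
    return out
if __name__=='__main__': filters()
E
python3 - <<'E'
from loc import *
c=cam('top');filters(c)
P=cloud(c)
print('bench z',P[200,300],P[260,200])
# tray corners outer top, z=.045 (800px pixels)
for u,v in[(241,279),(369,258),(387,350),(256,374)]:
    print(world(c,u*.64,v*.64,0.045).round(4))
i=cv2.imread('pics/t0.png')
cv2.imwrite('pics/tc1.png',cv2.resize(i[150:260,70:260],None,fx=4,fy=4,interpolation=cv2.INTER_CUBIC))
cv2.imwrite('pics/tc2.png',cv2.resize(i[130:280,240:400],None,fx=4,fy=4,interpolation=cv2.INTER_CUBIC))
E
```

```text
42 px 150 108 top [0.896 0.248 0.06 ] lo [0.892 0.238 0.02 ] hi [0.9   0.258 0.063] rgb [44 42 42]
359 px 228 148 top [ 0.753 -0.013  0.053] lo [ 0.72  -0.046  0.02 ] hi [0.788 0.02  0.058] rgb [126 125 128]
358 px 318 160 top [ 0.701 -0.305  0.14 ] lo [ 0.672 -0.332  0.02 ] hi [ 0.728 -0.275  0.147] rgb [96 93 93]
850 px 196 199 top [0.583 0.075 0.046] lo [ 0.46  -0.067  0.02 ] hi [0.703 0.235 0.052] rgb [107 107 109]
270 px 370 173 top [ 0.654 -0.472  0.105] lo [ 0.63  -0.494  0.02 ] hi [ 0.68  -0.448  0.109] rgb [74 44 89]
330 px 274 184 top [ 0.62  -0.162  0.083] lo [ 0.59  -0.194  0.02 ] hi [ 0.655 -0.127  0.089] rgb [65 63 63]
234 px 316 204 top [ 0.557 -0.294  0.105] lo [ 0.533 -0.317  0.022] hi [ 0.581 -0.27   0.113] rgb [121 119 118]
257 px 355 205 top [ 0.55  -0.416  0.105] lo [ 0.527 -0.44   0.021] hi [ 0.575 -0.391  0.109] rgb [115 113 111]
639 px 104 208 top [0.546 0.348 0.259] lo [0.524 0.266 0.02 ] hi [0.567 0.419 0.264] rgb [64 59 51]
203 px 268 239 top [ 0.449 -0.135  0.105] lo [ 0.426 -0.16   0.027] hi [ 0.472 -0.113  0.108] rgb [136 135 136]
224 px 307 242 top [ 0.437 -0.257  0.105] lo [ 0.413 -0.28   0.02 ] hi [ 0.459 -0.233  0.111] rgb [128 126 127]
1455 px 399 258 top [ 0.384 -0.549  0.062] lo [ 0.316 -0.6    0.02 ] hi [ 0.447 -0.487  0.068] rgb [130 100  64]
bench z [ 0.5807596  -0.24700554  0.00254764] [ 3.90671427e-01  8.73621394e-02 -1.46869715e-04]
[0.6568 0.2299 0.045 ]
[ 0.695  -0.0384  0.045 ]
[ 0.5009 -0.0721  0.045 ]
[0.4582 0.1966 0.045 ]
```

View pics/tc1.png

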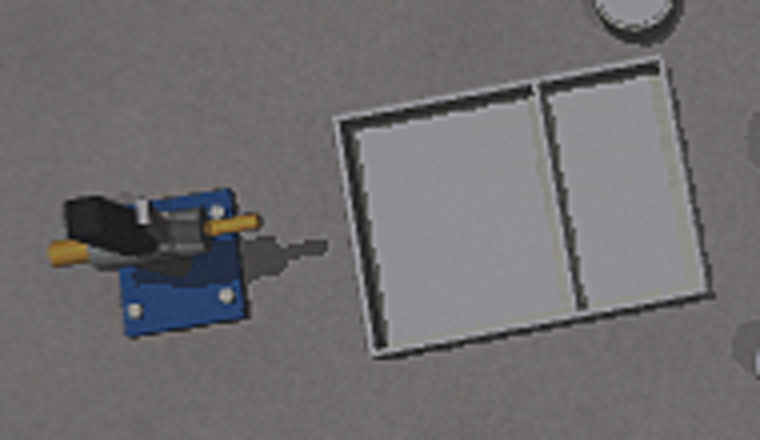

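View pics/tc2.png

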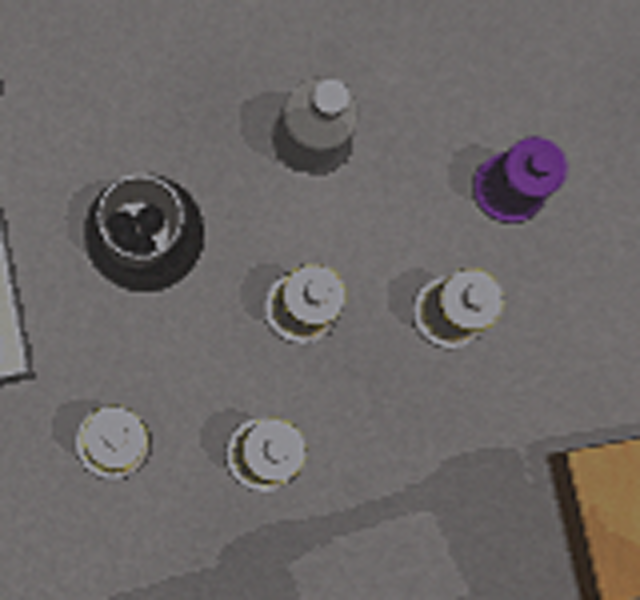

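Call:
arm_command(
  rows=[
    {"delta_rot": [0,0,-0.145],"xyz": [0,0,0],"gripper": 0.0854},
    {"delta_rot": [0,0,-0.145],"xyz": [0,0,0],"gripper": 0.0854},
    {"delta_rot": [0,0,-0.145],"xyz": [0,0,0],"gripper": 0.0854},
    {"delta_rot": [0,0,-0.145],"xyz": [0,0,0],"gripper": 0.0854},
    {"delta_rot": [0,0,-0.145],"xyz": [0,0,0],"gripper": 0.0854},
    {"delta_rot": [0,0,-0.145],"xyz": [0,0,0],"gripper": 0.0854},
    {"delta_rot": [0,0,-0.145],"xyz": [0,0,0],"gripper": 0.0854},
    {"delta_rot": [0,0,-0.145],"xyz": [0,0,0],"gripper": 0.0854},
    {"delta_rot": [0,0,-0.145],"xyz": [0,0,0],"gripper": 0.0854},
  ],
  force=40,
)

```text
time: 1.05
tool_pos: [0.2707, -0.618, 0.2307]
tcp_rot: [-3.131, -0.24, 0.0]
wrist_force: [1.1, 0.2, -0.6]
width: 0.993
```

```bash
cat > go.py <<'E'
import sys,json
from h import *
from scipy.spatial.transform import Rotation as R
def st():
    s=bot.read_state()
    with open('log.jsonl','a') as f: f.write(json.dumps(dict(q=list(map(float,s['q'])),p=list(map(float,s['tool_pos'])),r=list(map(float,s['tcp_rot']))))+'\n')
    return s
def to(*targets):
    """print tool-frame shifts from the present pose through world targets"""
    s=st();M=R.from_rotvec(s['tcp_rot']).as_matrix();p=np.array(s['tool_pos'])
    print('t',round(s['time'],2),'pos',p.round(4),'toolx az',round(np.arctan2(M[1,0],M[0,0]),4),'z',M[:,2].round(3),'q',s['q'].round(3),'w',round(s['width']*85.4,1),'F',s['wrist_force'].round(1))
    for t in targets:
        d=M.T@(np.array(t)-p);print(t,'tool shift',d.round(4),'rows@45mm',int(np.ceil(np.abs(d).max()/.045)));p=np.array(t)
if __name__=='__main__': to(*[tuple(map(float,a.split(','))) for a in sys.argv[1:]])
E
python3 go.py .551,-.4155,.2 .551,-.4155,.045
```

```text
t 1.05 pos [ 0.2707 -0.618   0.2307] toolx az 0.153 z [-0.     0.001 -1.   ] q [-1.195  0.264  1.605  0.     1.274 -1.348] w 84.8 F [ 1.1  0.2 -0.6]
(0.551, -0.4155, 0.2) tool shift [ 0.3079 -0.1574  0.0308] rows@45mm 7
(0.551, -0.4155, 0.045) tool shift [0.     0.0002 0.155 ] rows@45mm 4
```

Call:
arm_command(
  rows=[
    {"xyz": [0.0385,-0.0197,0.0038],"gripper": 0.0854},
    {"xyz": [0.0385,-0.0197,0.0038],"gripper": 0.0854},
    {"xyz": [0.0385,-0.0197,0.0038],"gripper": 0.0854},
    {"xyz": [0.0385,-0.0197,0.0038],"gripper": 0.0854},
    {"xyz": [0.0385,-0.0197,0.0038],"gripper": 0.0854},
    {"xyz": [0.0385,-0.0197,0.0038],"gripper": 0.0854},
    {"xyz": [0.0385,-0.0197,0.0038],"gripper": 0.0854},
    {"xyz": [0.0385,-0.0197,0.0038],"gripper": 0.0854},
    {"xyz": [0,0,0],"gripper": 0.0854},
  ],
)

```text
invalid input
```

```bash
python3 go.py .551,-.4155,.045; python3 loc.py | grep -v 'lo \[ *0.4[56]' ; python3 -c "
from h import *
cam('top','t1.png')"
```

```text
t 1.05 pos [ 0.2707 -0.618   0.2307] toolx az 0.153 z [-0.     0.001 -1.   ] q [-1.195  0.264  1.605  0.     1.274 -1.348] w 84.8 F [ 1.1  0.2 -0.6]
(0.551, -0.4155, 0.045) tool shift [ 0.308  -0.1572  0.1858] rows@45mm 7
38 px 149 109 top [0.896 0.25  0.059] lo [0.892 0.237 0.02 ] hi [0.9   0.257 0.064] rgb [43 41 41]
359 px 228 148 top [ 0.755 -0.012  0.053] lo [ 0.72  -0.046  0.02 ] hi [0.787 0.021 0.058] rgb [126 126 128]
354 px 318 160 top [ 0.701 -0.305  0.139] lo [ 0.671 -0.332  0.02 ] hi [ 0.728 -0.276  0.144] rgb [96 94 93]
268 px 370 173 top [ 0.654 -0.471  0.104] lo [ 0.63  -0.494  0.021] hi [ 0.679 -0.447  0.108] rgb [74 44 89]
321 px 274 184 top [ 0.623 -0.159  0.084] lo [ 0.59  -0.193  0.021] hi [ 0.655 -0.127  0.09 ] rgb [66 64 64]
236 px 316 204 top [ 0.557 -0.294  0.105] lo [ 0.533 -0.317  0.02 ] hi [ 0.581 -0.27   0.109] rgb [120 119 117]
259 px 355 205 top [ 0.55  -0.415  0.105] lo [ 0.527 -0.44   0.02 ] hi [ 0.575 -0.392  0.11 ] rgb [115 113 112]
644 px 104 208 top [0.546 0.349 0.259] lo [0.524 0.265 0.02 ] hi [0.589 0.419 0.264] rgb [64 59 52]
204 px 268 239 top [ 0.45  -0.135  0.106] lo [ 0.426 -0.16   0.021] hi [ 0.472 -0.113  0.111] rgb [136 135 136]
220 px 307 242 top [ 0.437 -0.257  0.104] lo [ 0.413 -0.28   0.031] hi [ 0.459 -0.233  0.107] rgb [128 126 127]
1451 px 400 258 top [ 0.384 -0.547  0.062] lo [ 0.315 -0.6    0.02 ] hi [ 0.447 -0.486  0.067] rgb [130 100  64]
```

View pics/t1.png

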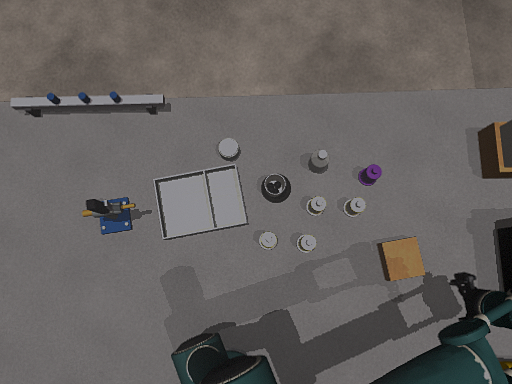

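The picture shows the arm and scene unchanged. The call was refused because every row needs `delta_rot`, so I'll include all fields.

Call:
arm_command(
  rows=[
    {"delta_rot": [0,0,0],"xyz": [0.0385,-0.0197,0.0038],"gripper": 0.0854},
    {"delta_rot": [0,0,0],"xyz": [0.0385,-0.0197,0.0038],"gripper": 0.0854},
    {"delta_rot": [0,0,0],"xyz": [0.0385,-0.0197,0.0038],"gripper": 0.0854},
    {"delta_rot": [0,0,0],"xyz": [0.0385,-0.0197,0.0038],"gripper": 0.0854},
    {"delta_rot": [0,0,0],"xyz": [0.0385,-0.0197,0.0038],"gripper": 0.0854},
    {"delta_rot": [0,0,0],"xyz": [0.0385,-0.0197,0.0038],"gripper": 0.0854},
    {"delta_rot": [0,0,0],"xyz": [0.0385,-0.0197,0.0038],"gripper": 0.0854},
    {"delta_rot": [0,0,0],"xyz": [0.0385,-0.0197,0.0038],"gripper": 0.0854},
    {"delta_rot": [0,0,0],"xyz": [0,0,0],"gripper": 0.0854},
  ],
)

```text
time: 2.05
tool_pos: [0.5562, -0.4131, 0.1997]
tcp_rot: [-3.131, -0.233, -0.001]
wrist_force: [-0.8, 0.2, -0.6]
width: 0.998
```

```bash
python3 go.py .551,-.4155,.045
```

```text
t 2.05 pos [ 0.5562 -0.4131  0.1997] toolx az 0.1484 z [ 0.001  0.002 -1.   ] q [-0.676  0.317  1.595  0.002  1.23  -0.825] w 85.3 F [-0.8  0.2 -0.6]
(0.551, -0.4155, 0.045) tool shift [-0.0056  0.002   0.1547] rows@45mm 4
```

Call:
arm_command(
  rows=[
    {"delta_rot": [0,0,0],"xyz": [0,0,0],"gripper": 0.0854},
    {"delta_rot": [0,0,0],"xyz": [0,0,0],"gripper": 0.0854},
    {"delta_rot": [0,0,0],"xyz": [0,0,0.03],"gripper": 0.0854},
    {"delta_rot": [0,0,0],"xyz": [0,0,0.03],"gripper": 0.0854},
    {"delta_rot": [0,0,0],"xyz": [0,0,0.02],"gripper": 0.0854},
    {"delta_rot": [0,0,0],"xyz": [0,0,0],"gripper": 0.0854},
    {"delta_rot": [0,0,0],"xyz": [0,0,0],"gripper": 0.0854},
  ],
)

```text
time: 2.75
tool_pos: [0.5513, -0.4183, 0.1211]
tcp_rot: [-3.133, -0.227, 0.001]
wrist_force: [0.2, 0.3, -0.0]
width: 0.995
```

```bash
python3 go.py .551,-.4155,.045
```

```text
t 2.75 pos [ 0.5513 -0.4183  0.1211] toolx az 0.1446 z [-0.  0. -1.] q [-0.685  0.377  1.667 -0.     1.098 -0.829] w 84.9 F [ 0.2  0.3 -0. ]
(0.551, -0.4155, 0.045) tool shift [ 0.0001 -0.0028  0.0761] rows@45mm 2
```

Call:
arm_command(
  rows=[
    {"delta_rot": [0,0,0],"xyz": [0,-0.0028,0.03],"gripper": 0.0854},
    {"delta_rot": [0,0,0],"xyz": [0,0,0.03],"gripper": 0.0854},
    {"delta_rot": [0,0,0],"xyz": [0,0,0.016],"gripper": 0.0854},
    {"delta_rot": [0,0,0],"xyz": [0,0,0],"gripper": 0.0854},
    {"delta_rot": [0,0,0],"xyz": [0,0,0],"gripper": 0.04},
    {"delta_rot": [0,0,0],"xyz": [0,0,0],"gripper": 0.04},
    {"delta_rot": [0,0,0],"xyz": [0,0,0],"gripper": 0.04},
    {"delta_rot": [0,0,0],"xyz": [0,0,0],"gripper": 0.04},
    {"delta_rot": [0,0,0],"xyz": [0,0,0],"gripper": 0.04},
    {"delta_rot": [0,0,0],"xyz": [0,0,0],"gripper": 0.04},
  ],
  force=40,
)

```text
time: 3.75
tool_pos: [0.5532, -0.4158, 0.0474]
tcp_rot: [3.13, 0.231, 0.004]
wrist_force: [-1.3, -0.5, 5.8]
width: 0.551
```

```bash
python3 go.py .551,-.4155,.045
```

```text
t 3.75 pos [ 0.5532 -0.4158  0.0474] toolx az 0.147 z [ 0.003 -0.003 -1.   ] q [-0.68   0.448  1.717 -0.     0.973 -0.827] w 47.1 F [-1.3 -0.5  5.8]
(0.551, -0.4155, 0.045) tool shift [-0.0022 -0.0006  0.0024] rows@45mm 1
```

Call:
arm_command(
  rows=[
    {"delta_rot": [0,0,0],"xyz": [0,0,-0.02],"gripper": 0.04},
    {"delta_rot": [0,0,0],"xyz": [0,0,-0.04],"gripper": 0.04},
    {"delta_rot": [0,0,0],"xyz": [0,0,-0.04],"gripper": 0.04},
    {"delta_rot": [0,0,0],"xyz": [0,0,-0.04],"gripper": 0.04},
    {"delta_rot": [0,0,0],"xyz": [0,0,-0.015],"gripper": 0.04},
    {"delta_rot": [0,0,0],"xyz": [0,0,0],"gripper": 0.04},
  ],
)

```text
time: 4.35
tool_pos: [0.5536, -0.4157, 0.2033]
tcp_rot: [3.129, 0.231, 0.007]
wrist_force: [-0.1, 0.2, -2.5]
width: 0.55
```

```bash
python3 go.py .609,.1743,.2
```

```text
t 4.35 pos [ 0.5536 -0.4157  0.2033] toolx az 0.1471 z [ 0.005 -0.004 -1.   ] q [-0.68   0.309  1.599  0.     1.227 -0.827] w 47.0 F [-0.1  0.2 -2.5]
(0.609, 0.1743, 0.2) tool shift [ 0.1413 -0.5755  0.0013] rows@45mm 13
```

Call:
arm_command(
  rows=[
    {"delta_rot": [0,0,0],"xyz": [0.005,-0.02,0],"gripper": 0.04},
    {"delta_rot": [0,0,0],"xyz": [0.01,-0.04,0],"gripper": 0.04},
    {"delta_rot": [0,0,0],"xyz": [0.011,-0.045,0],"gripper": 0.04},
    {"delta_rot": [0,0,0],"xyz": [0.011,-0.045,0],"gripper": 0.04},
    {"delta_rot": [0,0,0],"xyz": [0.011,-0.045,0],"gripper": 0.04},
    {"delta_rot": [0,0,0],"xyz": [0.011,-0.045,0],"gripper": 0.04},
    {"delta_rot": [0,0,0],"xyz": [0.011,-0.045,0],"gripper": 0.04},
    {"delta_rot": [0,0,0],"xyz": [0.011,-0.045,0],"gripper": 0.04},
    {"delta_rot": [0,0,0],"xyz": [0.011,-0.045,0],"gripper": 0.04},
    {"delta_rot": [0,0,0],"xyz": [0.011,-0.045,0],"gripper": 0.04},
    {"delta_rot": [0,0,0],"xyz": [0.011,-0.045,0],"gripper": 0.04},
    {"delta_rot": [0,0,0],"xyz": [0.011,-0.045,0],"gripper": 0.04},
  ],
)

```text
time: 5.55
tool_pos: [0.598, 0.1106, 0.1958]
tcp_rot: [3.133, 0.231, -0.01]
wrist_force: [0.3, -0.3, -1.3]
width: 0.552
```

Call:
arm_command(
  rows=[
    {"delta_rot": [0,0,0],"xyz": [0.01,-0.04,0],"gripper": 0.04},
    {"delta_rot": [0,0,0],"xyz": [0.0063,-0.0255,0],"gripper": 0.04},
    {"delta_rot": [0,0,0],"xyz": [0,0,0],"gripper": 0.04},
    {"delta_rot": [0,0,0],"xyz": [0,0,0],"gripper": 0.04},
  ],
)

```text
time: 5.95
tool_pos: [0.605, 0.176, 0.1964]
tcp_rot: [3.132, 0.234, -0.009]
wrist_force: [-0.3, -0.1, -2.1]
width: 0.549
```

```bash
python3 go.py .609,.1743,.2; python3 - <<'E'
from h import *
a=cam('scene')['pixels'];b=cam('top')['pixels']
i=np.hstack([a[150:330,200:400],b[130:310,60:260]])
cv2.imwrite('pics/a2.png',cv2.resize(i[...,::-1],None,fx=2,fy=2))
E
```

```text
t 5.95 pos [0.605  0.176  0.1964] toolx az 0.1492 z [-0.006 -0.002 -1.   ] q [ 0.244  0.207  1.739 -0.     1.202  0.095] w 46.9 F [-0.3 -0.1 -2.1]
(0.609, 0.1743, 0.2) tool shift [ 0.0037  0.0023 -0.0037] rows@45mm 1
```

View pics/a2.png

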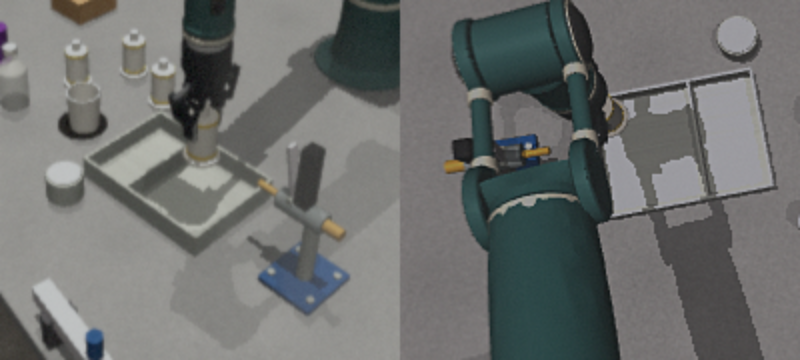

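The filter hangs upright over the tray, at about (205,135) in the left half of the picture. Lowering it now.

Call:
arm_command(
  rows=[
    {"delta_rot": [0,0,0],"xyz": [0.0037,0.0023,0.03],"gripper": 0.04},
    {"delta_rot": [0,0,0],"xyz": [0,0,0.04],"gripper": 0.04},
    {"delta_rot": [0,0,0],"xyz": [0,0,0.04],"gripper": 0.04},
    {"delta_rot": [0,0,0],"xyz": [0,0,0.02],"gripper": 0.04},
    {"delta_rot": [0,0,0],"xyz": [0,0,0],"gripper": 0.04},
    {"delta_rot": [0,0,0],"xyz": [0,0,0],"gripper": 0.04},
  ],
)

```text
time: 6.65
tool_pos: [0.6113, 0.1726, 0.0697]
tcp_rot: [3.133, 0.228, -0.001]
wrist_force: [0.8, 0.2, -1.9]
width: 0.551
```

```bash
python3 go.py .609,.1743,.053
```

```text
t 6.65 pos [0.6113 0.1726 0.0697] toolx az 0.1454 z [-0.001 -0.    -1.   ] q [ 0.236  0.332  1.834 -0.     0.977  0.091] w 47.0 F [ 0.8  0.2 -1.9]
(0.609, 0.1743, 0.053) tool shift [-0.002  -0.002   0.0167] rows@45mm 1
```

Call:
arm_command(
  rows=[
    {"delta_rot": [0,0,0],"xyz": [0,0,0.01],"gripper": 0.04},
    {"delta_rot": [0,0,0],"xyz": [0,0,0.006],"gripper": 0.04},
    {"delta_rot": [0,0,0],"xyz": [0,0,0],"gripper": 0.04},
    {"delta_rot": [0,0,0],"xyz": [0,0,0],"gripper": 0.04},
  ],
)

```text
time: 7.05
tool_pos: [0.6116, 0.1738, 0.0542]
tcp_rot: [-3.133, -0.231, -0.001]
wrist_force: [-0.3, 0.3, -1.5]
width: 0.554
```

```bash
python3 go.py .609,.1743,.053
```

```text
t 7.05 pos [0.6116 0.1738 0.0542] toolx az 0.1471 z [ 0.  0. -1.] q [ 0.238  0.35   1.842 -0.     0.949  0.091] w 47.3 F [-0.3  0.3 -1.5]
(0.609, 0.1743, 0.053) tool shift [-0.0025 -0.0009  0.0012] rows@45mm 1
```

Nearly touching the floor. I'll lower 1 mm more, release, then rise.

Call:
arm_command(
  rows=[
    {"delta_rot": [0,0,0],"xyz": [0,0,0.001],"gripper": 0.04},
    {"delta_rot": [0,0,0],"xyz": [0,0,0],"gripper": 0.062},
    {"delta_rot": [0,0,0],"xyz": [0,0,0],"gripper": 0.062},
    {"delta_rot": [0,0,0],"xyz": [0,0,0],"gripper": 0.062},
    {"delta_rot": [0,0,0],"xyz": [0,0,-0.02],"gripper": 0.062},
    {"delta_rot": [0,0,0],"xyz": [0,0,-0.04],"gripper": 0.065},
    {"delta_rot": [0,0,0],"xyz": [0,0,-0.045],"gripper": 0.0854},
    {"delta_rot": [0,0,0],"xyz": [0,0,-0.04],"gripper": 0.0854},
    {"delta_rot": [0,0,0],"xyz": [0,0,0],"gripper": 0.0854},
  ],
)

```text
time: 7.95
tool_pos: [0.6163, 0.175, 0.2068]
tcp_rot: [-3.131, -0.231, -0.022]
wrist_force: [0.9, -0.4, 0.6]
width: 0.996
```

```bash
python3 go.py .557,-.294,.2 .557,-.294,.045; python3 -c "
from loc import *
c=cam('scene');print(world(c,250,200))
i=c['pixels'][100:330,180:400]
cv2.imwrite('pics/a3.png',cv2.resize(i[...,::-1],None,fx=2.5,fy=2.5))
P=cloud(c);
for f in [(.449,-.1365),(.4365,-.2565),(.557,-.294)]:
    k=(np.hypot(P[...,0]-f[0],P[...,1]-f[1])<.06)&(P[...,2]>.03);q=P[k];print(f,k.sum(),q.mean(0).round(3),q.max(0).round(3))
"
```

```text
t 7.95 pos [0.6163 0.175  0.2068] toolx az 0.1471 z [ 0.014  0.003 -1.   ] q [ 0.238  0.206  1.72  -0.     1.201  0.091] w 85.1 F [ 0.9 -0.4  0.6]
(0.557, -0.294, 0.2) tool shift [-0.1275  0.4552  0.0044] rows@45mm 11
(0.557, -0.294, 0.045) tool shift [-0.0022  0.0002  0.155 ] rows@45mm 4
[ 0.55368572 -0.212101   -0.00060534]
(0.449, -0.1365) 150 [ 0.461 -0.126  0.075] [ 0.479 -0.106  0.106]
(0.4365, -0.2565) 191 [ 0.447 -0.246  0.068] [ 0.467 -0.228  0.109]
(0.557, -0.294) 183 [ 0.567 -0.281  0.068] [ 0.586 -0.262  0.106]
```

View pics/a3.png

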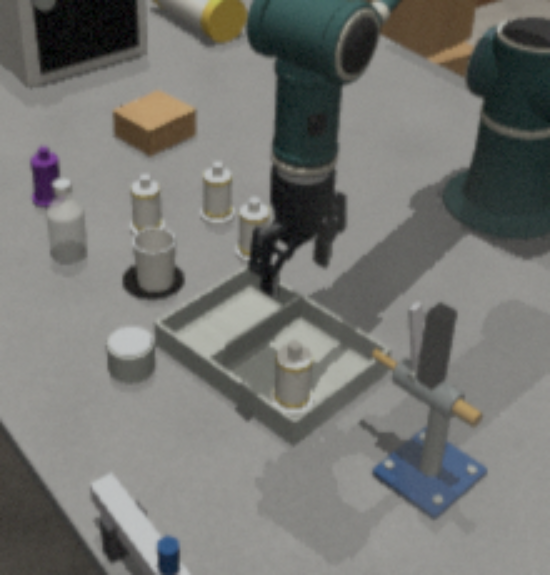

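The first filter stands upright in the tray. Next is filter C.

Call:
arm_command(
  rows=[
    {"delta_rot": [0,0,0],"xyz": [-0.0056,0.02,0],"gripper": 0.0854},
    {"delta_rot": [0,0,0],"xyz": [-0.0112,0.04,0],"gripper": 0.0854},
    {"delta_rot": [0,0,0],"xyz": [-0.0126,0.045,0],"gripper": 0.0854},
    {"delta_rot": [0,0,0],"xyz": [-0.0126,0.045,0],"gripper": 0.0854},
    {"delta_rot": [0,0,0],"xyz": [-0.0126,0.045,0],"gripper": 0.0854},
    {"delta_rot": [0,0,0],"xyz": [-0.0126,0.045,0],"gripper": 0.0854},
    {"delta_rot": [0,0,0],"xyz": [-0.0126,0.045,0],"gripper": 0.0854},
    {"delta_rot": [0,0,0],"xyz": [-0.0126,0.045,0],"gripper": 0.0854},
    {"delta_rot": [0,0,0],"xyz": [-0.0126,0.045,0],"gripper": 0.0854},
    {"delta_rot": [0,0,0],"xyz": [-0.0112,0.04,0],"gripper": 0.0854},
    {"delta_rot": [0,0,0],"xyz": [-0.0112,0.04,0],"gripper": 0.0854},
  ],
)

```text
time: 9.1
tool_pos: [0.5506, -0.2963, 0.196]
tcp_rot: [-3.132, -0.23, 0.004]
wrist_force: [-0.1, 0.2, 0.2]
width: 1.002
```

Call:
arm_command(
  rows=[
    {"delta_rot": [0,0,0],"xyz": [0,0,0],"gripper": 0.0854},
    {"delta_rot": [0,0,0],"xyz": [0,0,0.02],"gripper": 0.0854},
    {"delta_rot": [0,0,0],"xyz": [0,0,0.04],"gripper": 0.0854},
    {"delta_rot": [0,0,0],"xyz": [0,0,0.02],"gripper": 0.0854},
    {"delta_rot": [0,0,0],"xyz": [0,0,0],"gripper": 0.0854},
    {"delta_rot": [0,0,0],"xyz": [0,0,0],"gripper": 0.0854},
  ],
)

```text
time: 9.7
tool_pos: [0.5515, -0.2941, 0.1169]
tcp_rot: [-3.132, -0.231, 0.003]
wrist_force: [-0.2, 1.0, 1.9]
width: 0.998
```

```bash
python3 go.py .557,-.294,.045
```

```text
t 9.7 pos [ 0.5515 -0.2941  0.1169] toolx az 0.1474 z [-0.002  0.001 -1.   ] q [-0.53   0.265  1.824  0.     1.056 -0.677] w 85.2 F [-0.2  1.   1.9]
(0.557, -0.294, 0.045) tool shift [0.0055 0.0008 0.0719] rows@45mm 2
```

Call:
arm_command(
  rows=[
    {"delta_rot": [0,0,0],"xyz": [0.0055,0.001,0.03],"gripper": 0.0854},
    {"delta_rot": [0,0,0],"xyz": [0,0,0.03],"gripper": 0.0854},
    {"delta_rot": [0,0,0],"xyz": [0,0,0.01],"gripper": 0.0854},
    {"delta_rot": [0,0,0],"xyz": [0,0,0],"gripper": 0.0854},
    {"delta_rot": [0,0,0],"xyz": [0,0,0],"gripper": 0.04},
    {"delta_rot": [0,0,0],"xyz": [0,0,0],"gripper": 0.04},
    {"delta_rot": [0,0,0],"xyz": [0,0,0],"gripper": 0.04},
    {"delta_rot": [0,0,0],"xyz": [0,0,0],"gripper": 0.04},
    {"delta_rot": [0,0,0],"xyz": [0,0,0],"gripper": 0.04},
    {"delta_rot": [0,0,0],"xyz": [0,0,0],"gripper": 0.04},
  ],
  force=40,
)

```text
time: 10.7
tool_pos: [0.559, -0.296, 0.0502]
tcp_rot: [3.131, 0.23, 0.004]
wrist_force: [-0.9, 0.3, 6.2]
width: 0.551
```

```bash
python3 go.py
```

```text
t 10.7 pos [ 0.559  -0.296   0.0502] toolx az 0.1469 z [ 0.003 -0.002 -1.   ] q [-0.526  0.348  1.854  0.     0.936 -0.673] w 47.1 F [-0.9  0.3  6.2]
```

Call:
arm_command(
  rows=[
    {"delta_rot": [0,0,0],"xyz": [0,0,-0.02],"gripper": 0.04},
    {"delta_rot": [0,0,0],"xyz": [0,0,-0.04],"gripper": 0.04},
    {"delta_rot": [0,0,0],"xyz": [0,0,-0.04],"gripper": 0.04},
    {"delta_rot": [0,0,0],"xyz": [0,0,-0.04],"gripper": 0.04},
    {"delta_rot": [0,0,0],"xyz": [0,0,-0.015],"gripper": 0.04},
    {"delta_rot": [0,0,0],"xyz": [0,0,0],"gripper": 0.04},
    {"delta_rot": [0,0,0],"xyz": [0,0,0],"gripper": 0.04},
  ],
)

```text
time: 11.4
tool_pos: [0.5567, -0.2947, 0.201]
tcp_rot: [-3.132, -0.231, 0.003]
wrist_force: [-0.6, 0.8, -3.6]
width: 0.553
```

```bash
python3 go.py .520,.161,.2
```

```text
t 11.4 pos [ 0.5567 -0.2947  0.201 ] toolx az 0.147 z [-0.002  0.001 -1.   ] q [-0.526  0.201  1.737  0.     1.206 -0.673] w 47.2 F [-0.6  0.8 -3.6]
(0.52, 0.161, 0.2) tool shift [ 0.0304 -0.4561  0.0016] rows@45mm 11
```

Call:
arm_command(
  rows=[
    {"delta_rot": [0,0,0],"xyz": [0.0014,-0.02,0],"gripper": 0.04},
    {"delta_rot": [0,0,0],"xyz": [0.0027,-0.04,0],"gripper": 0.04},
    {"delta_rot": [0,0,0],"xyz": [0.003,-0.045,0],"gripper": 0.04},
    {"delta_rot": [0,0,0],"xyz": [0.003,-0.045,0],"gripper": 0.04},
    {"delta_rot": [0,0,0],"xyz": [0.003,-0.045,0],"gripper": 0.04},
    {"delta_rot": [0,0,0],"xyz": [0.003,-0.045,0],"gripper": 0.04},
    {"delta_rot": [0,0,0],"xyz": [0.003,-0.045,0],"gripper": 0.04},
    {"delta_rot": [0,0,0],"xyz": [0.003,-0.045,0],"gripper": 0.04},
    {"delta_rot": [0,0,0],"xyz": [0.003,-0.045,0],"gripper": 0.04},
    {"delta_rot": [0,0,0],"xyz": [0.0027,-0.04,0],"gripper": 0.04},
    {"delta_rot": [0,0,0],"xyz": [0.0027,-0.041,0],"gripper": 0.04},
  ],
)

```text
time: 12.5
tool_pos: [0.518, 0.1623, 0.1997]
tcp_rot: [3.132, 0.232, -0.008]
wrist_force: [0.4, 0.5, -1.4]
width: 0.548
```

Call:
arm_command(
  rows=[
    {"delta_rot": [0,0,0],"xyz": [0,0,0],"gripper": 0.04},
    {"delta_rot": [0,0,0],"xyz": [0,0,0.03],"gripper": 0.04},
    {"delta_rot": [0,0,0],"xyz": [0,0,0.04],"gripper": 0.04},
    {"delta_rot": [0,0,0],"xyz": [0,0,0.02],"gripper": 0.04},
    {"delta_rot": [0,0,0],"xyz": [0,0,0],"gripper": 0.04},
    {"delta_rot": [0,0,0],"xyz": [0,0,0],"gripper": 0.04},
  ],
)

```text
time: 13.1
tool_pos: [0.5195, 0.1599, 0.1114]
tcp_rot: [3.132, 0.23, -0.006]
wrist_force: [1.1, 0.2, -2.5]
width: 0.551
```

```bash
python3 go.py .520,.161,.053
```

```text
t 13.1 pos [0.5195 0.1599 0.1114] toolx az 0.1469 z [-0.003 -0.001 -1.   ] q [0.253 0.126 2.002 0.    1.017 0.106] w 47.0 F [ 1.1  0.2 -2.5]
(0.52, 0.161, 0.053) tool shift [ 0.0008 -0.001   0.0584] rows@45mm 2
```

Call:
arm_command(
  rows=[
    {"delta_rot": [0,0,0],"xyz": [0,0,0.025],"gripper": 0.04},
    {"delta_rot": [0,0,0],"xyz": [0,0,0.02],"gripper": 0.04},
    {"delta_rot": [0,0,0],"xyz": [0,0,0.008],"gripper": 0.04},
    {"delta_rot": [0,0,0],"xyz": [0,0,0.002],"gripper": 0.04},
    {"delta_rot": [0,0,0],"xyz": [0,0,0],"gripper": 0.04},
    {"delta_rot": [0,0,0],"xyz": [0,0,0],"gripper": 0.04},
  ],
)

```text
time: 13.7
tool_pos: [0.5223, 0.1606, 0.0594]
tcp_rot: [-3.133, -0.231, -0.004]
wrist_force: [0.9, 0.5, -3.0]
width: 0.552
```

```bash
python3 go.py .520,.161,.053
```

```text
t 13.7 pos [0.5223 0.1606 0.0594] toolx az 0.1469 z [ 0.003  0.001 -1.   ] q [ 0.253  0.192  2.036 -0.     0.91   0.106] w 47.1 F [ 0.9  0.5 -3. ]
(0.52, 0.161, 0.053) tool shift [-0.0022 -0.0007  0.0064] rows@45mm 1
```

Call:
arm_command(
  rows=[
    {"delta_rot": [0,0,0],"xyz": [0,0,0.003],"gripper": 0.04},
    {"delta_rot": [0,0,0],"xyz": [0,0,0.002],"gripper": 0.04},
    {"delta_rot": [0,0,0],"xyz": [0,0,0],"gripper": 0.04},
    {"delta_rot": [0,0,0],"xyz": [0,0,0],"gripper": 0.062},
    {"delta_rot": [0,0,0],"xyz": [0,0,0],"gripper": 0.062},
    {"delta_rot": [0,0,0],"xyz": [0,0,0],"gripper": 0.062},
    {"delta_rot": [0,0,0],"xyz": [0,0,-0.02],"gripper": 0.062},
    {"delta_rot": [0,0,0],"xyz": [0,0,-0.04],"gripper": 0.065},
    {"delta_rot": [0,0,0],"xyz": [0,0,-0.045],"gripper": 0.0854},
    {"delta_rot": [0,0,0],"xyz": [0,0,-0.04],"gripper": 0.0854},
    {"delta_rot": [0,0,0],"xyz": [0,0,0],"gripper": 0.0854},
    {"delta_rot": [0,0,0],"xyz": [0,0,0],"gripper": 0.0854},
  ],
)

```text
time: 14.9
tool_pos: [0.522, 0.1606, 0.1994]
tcp_rot: [-3.133, -0.231, -0.005]
wrist_force: [-0.6, -0.3, -0.8]
width: 0.998
```

```bash
python3 go.py .4365,-.2565,.2 .4365,-.2565,.045; python3 -c "
from loc import *
c=cam('scene')
i=c['pixels'][100:330,180:400]
cv2.imwrite('pics/a4.png',cv2.resize(i[...,::-1],None,fx=2.5,fy=2.5))
"
cat log.jsonl | wc -l
python3 - <<'E'
import json,numpy as np
from scipy.optimize import least_squares
from scipy.spatial.transform import Rotation as R
L=[json.loads(l) for l in open('log.jsonl')]
Q=np.array([l['q'] for l in L]);P=np.array([l['p'] for l in L])
def fk(q,p):
    d1,a1,L1,L2,d6,e=p
    Rz=lambda a:R.from_euler('z',a);Ry=lambda a:R.from_euler('y',a)
    A=Rz(q[0]);B=A*Ry(q[1]);C=B*Ry(q[2]);D=C*Rz(q[3]);E=D*Ry(q[4])
    return A.apply([a1,0,d1])+B.apply([0,0,L1])+C.apply([e,0,L2])+E.apply([0,0,d6])
f=lambda p:np.concatenate([fk(q,p)-x for q,x in zip(Q,P)])
r=least_squares(lambda p:np.concatenate([f(p)/.002,(p-[.25,0,.5,.5,.25,0])/.2]),[.25,0,.5,.5,.25,0])
print(r.x.round(4),np.abs(f(r.x)).max())
E
```

```text
t 14.9 pos [0.522  0.1606 0.1994] toolx az 0.147 z [ 0.003  0.001 -1.   ] q [0.253 0.041 1.919 0.    1.178 0.106] w 85.2 F [-0.6 -0.3 -0.8]
(0.4365, -0.2565, 0.2) tool shift [-0.1456  0.4001 -0.0012] rows@45mm 9
(0.4365, -0.2565, 0.045) tool shift [-5.00e-04  1.00e-04  1.55e-01] rows@45mm 4
16
[ 0.3172 -0.      0.5118  0.5661  0.4131  0.0013] 0.02429429284716167
```

View pics/a4.png

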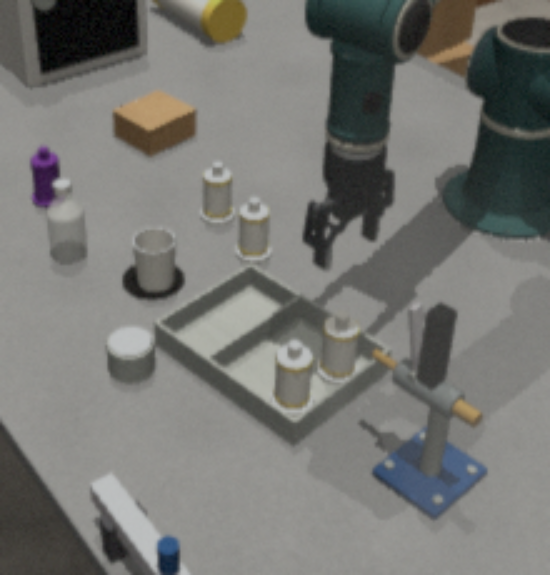

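Both placed filters stand upright in the bay. Before pouring I'll check the arm model.

```bash
cat > kin.py <<'E'
import json,numpy as np
from scipy.optimize import least_squares
from scipy.spatial.transform import Rotation as R
L=[json.loads(l) for l in open('log.jsonl')]
Q=np.array([l['q'] for l in L]);P=np.array([l['p'] for l in L]);T=[R.from_rotvec(l['r']) for l in L]
W=np.array([p-(t.apply([0,0,0])) for p,t in zip(P,T)])
E
python3 - <<'E'
from kin import *
# planar analysis
for q,p in zip(Q,P):
    r=np.array([np.cos(q[0])*p[0]+np.sin(q[0])*p[1], -np.sin(q[0])*p[0]+np.cos(q[0])*p[1]])
    print(q.round(3),'r',r.round(4),'z',p[2].round(4))
A=[];b=[]
# r = a1 + L1 s2 + L1x c2 + L2 s23 + e c23 ; z= h + L1 c2 - L1x s2 + L2 c23 - e s23
for q,p in zip(Q,P):
    r=np.cos(q[0])*p[0]+np.sin(q[0])*p[1];s2,c2=np.sin(q[1]),np.cos(q[1]);s,c=np.sin(q[1]+q[2]),np.cos(q[1]+q[2])
    A+= [[s2,s,c,1,0],[c2,c,-s,0,1]]; b+=[r,p[2]]
A=np.array(A);b=np.array(b)
x,res,_,sv=np.linalg.lstsq(A,b,rcond=None);print(x,sv,(A@x-b).round(4))
E
```

```text
[-1.195  0.264  1.605  0.     1.274 -1.348] r [0.6742 0.0249] z 0.2307
[-1.195  0.264  1.605  0.     1.274 -1.348] r [0.6742 0.0249] z 0.2307
[-0.676  0.317  1.595  0.002  1.23  -0.825] r [0.6923 0.0257] z 0.1997
[-0.685  0.377  1.667 -0.     1.098 -0.829] r [0.6916 0.0249] z 0.1211
[-0.68   0.448  1.717 -0.     0.973 -0.827] r [0.6916 0.0248] z 0.0474
[-0.68   0.309  1.599  0.     1.227 -0.827] r [0.6918 0.0249] z 0.2033
[ 0.244  0.207  1.739 -0.     1.202  0.095] r [0.6296 0.0248] z 0.1964
[ 0.236  0.332  1.834 -0.     0.977  0.091] r [0.6347 0.0249] z 0.0697
[ 0.238  0.35   1.842 -0.     0.949  0.091] r [0.6353 0.0249] z 0.0542
[ 0.238  0.206  1.72  -0.     1.201  0.091] r [0.6402 0.0249] z 0.2068
[-0.53   0.265  1.824  0.     1.056 -0.677] r [0.6245 0.025 ] z 0.1169
[-0.526  0.348  1.854  0.     0.936 -0.673] r [0.632  0.0249] z 0.0502
[-0.526  0.201  1.737  0.     1.206 -0.673] r [0.6294 0.0249] z 0.201
[0.253 0.126 2.002 0.    1.017 0.106] r [0.543  0.0249] z 0.1114
[ 0.253  0.192  2.036 -0.     0.91   0.106] r [0.5459 0.0249] z 0.0594
[0.253 0.041 1.919 0.    1.178 0.106] r [0.5456 0.0249] z 0.1994
[ 5.13008690e-01  5.66386387e-01  2.04462701e-03  1.94671356e-04
 -9.62099362e-02] [6.91114902 5.64552035 0.40072092 0.35791052 0.27466695] [ 0.0008 -0.      0.0008 -0.      0.0008 -0.      0.0006 -0.     -0.0009
 -0.     -0.0017 -0.      0.0024  0.      0.0006  0.      0.0002  0.
 -0.0047 -0.      0.0011  0.     -0.0009  0.      0.0012  0.      0.0014
  0.     -0.0008  0.0001 -0.001   0.    ]
```

Call:
arm_command(
  rows=[
    {"delta_rot": [0,0,0],"xyz": [-0.0073,0.02,0],"gripper": 0.0854},
    {"delta_rot": [0,0,0],"xyz": [-0.0146,0.04,0],"gripper": 0.0854},
    {"delta_rot": [0,0,0],"xyz": [-0.0164,0.045,0],"gripper": 0.0854},
    {"delta_rot": [0,0,0],"xyz": [-0.0164,0.045,0],"gripper": 0.0854},
    {"delta_rot": [0,0,0],"xyz": [-0.0164,0.045,0],"gripper": 0.0854},
    {"delta_rot": [0,0,0],"xyz": [-0.0164,0.045,0],"gripper": 0.0854},
    {"delta_rot": [0,0,0],"xyz": [-0.0164,0.045,0],"gripper": 0.0854},
    {"delta_rot": [0,0,0],"xyz": [-0.0164,0.045,0],"gripper": 0.0854},
    {"delta_rot": [0,0,0],"xyz": [-0.0146,0.04,0],"gripper": 0.0854},
    {"delta_rot": [0,0,0],"xyz": [-0.0109,0.03,0],"gripper": 0.0854},
    {"delta_rot": [0,0,0],"xyz": [0,0,0],"gripper": 0.0854},
    {"delta_rot": [0,0,0],"xyz": [0,0,0],"gripper": 0.0854},
  ],
)

```text
time: 16.15
tool_pos: [0.434, -0.2563, 0.1956]
tcp_rot: [-3.13, -0.227, 0.005]
wrist_force: [0.4, 0.4, -0.1]
width: 1.001
```

```bash
python3 go.py .4365,-.2565,.12 .4365,-.2565,.045; python3 -c "
from loc import *
c=cam('scene');P=cloud(c)
for f in [(.449,-.1365),(.4365,-.2565)]:
    k=(np.hypot(P[...,0]-f[0],P[...,1]-f[1])<.06)&(P[...,2]>.03)&(P[...,2]<.12);q=P[k];print(f,k.sum(),q.mean(0).round(3),q.max(0).round(3))
"
```

```text
t 16.15 pos [ 0.434  -0.2563  0.1956] toolx az 0.1448 z [-0.003  0.003 -1.   ] q [-5.830e-01 -3.300e-02  2.000e+00  1.000e-03  1.178e+00 -7.280e-01] w 85.5 F [ 0.4  0.4 -0.1]
(0.4365, -0.2565, 0.12) tool shift [0.0027 0.0008 0.0756] rows@45mm 2
(0.4365, -0.2565, 0.045) tool shift [0.0002 0.0002 0.075 ] rows@45mm 2
(0.449, -0.1365) 195 [ 0.46  -0.123  0.068] [ 0.48  -0.105  0.106]
(0.4365, -0.2565) 193 [ 0.447 -0.246  0.067] [ 0.466 -0.225  0.11 ]
```

Call:
arm_command(
  rows=[
    {"delta_rot": [0,0,0],"xyz": [0.0025,0.001,0.03],"gripper": 0.0854},
    {"delta_rot": [0,0,0],"xyz": [0,0,0.04],"gripper": 0.0854},
    {"delta_rot": [0,0,0],"xyz": [0,0,0.04],"gripper": 0.0854},
    {"delta_rot": [0,0,0],"xyz": [0,0,0.03],"gripper": 0.0854},
    {"delta_rot": [0,0,0],"xyz": [0,0,0.009],"gripper": 0.0854},
    {"delta_rot": [0,0,0],"xyz": [0,0,0],"gripper": 0.0854},
    {"delta_rot": [0,0,0],"xyz": [0,0,0],"gripper": 0.04},
    {"delta_rot": [0,0,0],"xyz": [0,0,0],"gripper": 0.04},
    {"delta_rot": [0,0,0],"xyz": [0,0,0],"gripper": 0.04},
    {"delta_rot": [0,0,0],"xyz": [0,0,0],"gripper": 0.04},
    {"delta_rot": [0,0,0],"xyz": [0,0,0],"gripper": 0.04},
    {"delta_rot": [0,0,0],"xyz": [0,0,0],"gripper": 0.04},
  ],
  force=40,
)

```text
time: 17.4
tool_pos: [0.4394, -0.2583, 0.0511]
tcp_rot: [3.131, 0.23, 0.005]
wrist_force: [-1.5, 0.9, 6.8]
width: 0.551
```

```bash
python3 go.py
```

```text
t 17.4 pos [ 0.4394 -0.2583  0.0511] toolx az 0.1466 z [ 0.003 -0.002 -1.   ] q [-0.58   0.139  2.119  0.     0.88  -0.727] w 47.0 F [-1.5  0.9  6.8]
```

Call:
arm_command(
  rows=[
    {"delta_rot": [0,0,0],"xyz": [0,0,-0.02],"gripper": 0.04},
    {"delta_rot": [0,0,0],"xyz": [0,0,-0.04],"gripper": 0.04},
    {"delta_rot": [0,0,0],"xyz": [0,0,-0.04],"gripper": 0.04},
    {"delta_rot": [0,0,0],"xyz": [0,0,-0.04],"gripper": 0.04},
    {"delta_rot": [0,0,0],"xyz": [0,0,-0.015],"gripper": 0.04},
    {"delta_rot": [0,0,0],"xyz": [0,0,0],"gripper": 0.04},
    {"delta_rot": [0,0,0],"xyz": [0,0,0],"gripper": 0.04},
  ],
)

```text
time: 18.1
tool_pos: [0.4372, -0.2568, 0.2023]
tcp_rot: [-3.132, -0.23, 0.002]
wrist_force: [-0.4, 0.9, -2.0]
width: 0.55
```

```bash
python3 go.py .620,.101,.2
```

```text
t 18.1 pos [ 0.4372 -0.2568  0.2023] toolx az 0.1468 z [-0.002  0.001 -1.   ] q [-0.58  -0.034  1.989  0.     1.189 -0.727] w 46.9 F [-0.4  0.9 -2. ]
(0.62, 0.101, 0.2) tool shift [ 0.2332 -0.3272  0.0024] rows@45mm 8
```

Call:
arm_command(
  rows=[
    {"delta_rot": [0,0,0],"xyz": [0.013,-0.0182,0],"gripper": 0.04},
    {"delta_rot": [0,0,0],"xyz": [0.0233,-0.0327,0],"gripper": 0.04},
    {"delta_rot": [0,0,0],"xyz": [0.0259,-0.0364,0],"gripper": 0.04},
    {"delta_rot": [0,0,0],"xyz": [0.0259,-0.0364,0],"gripper": 0.04},
    {"delta_rot": [0,0,0],"xyz": [0.0259,-0.0364,0],"gripper": 0.04},
    {"delta_rot": [0,0,0],"xyz": [0.0259,-0.0364,0],"gripper": 0.04},
    {"delta_rot": [0,0,0],"xyz": [0.0259,-0.0364,0],"gripper": 0.04},
    {"delta_rot": [0,0,0],"xyz": [0.0259,-0.0364,0],"gripper": 0.04},
    {"delta_rot": [0,0,0],"xyz": [0.0233,-0.0327,0],"gripper": 0.04},
    {"delta_rot": [0,0,0],"xyz": [0.0181,-0.0255,0],"gripper": 0.04},
    {"delta_rot": [0,0,0],"xyz": [0,0,0],"gripper": 0.04},
    {"delta_rot": [0,0,0],"xyz": [0,0,0],"gripper": 0.04},
  ],
)

```text
time: 19.3
tool_pos: [0.6188, 0.1011, 0.2]
tcp_rot: [3.132, 0.233, -0.01]
wrist_force: [-0.3, -0.4, -2.4]
width: 0.546
```

Call:
arm_command(
  rows=[
    {"delta_rot": [0,0,0],"xyz": [0,0,0.03],"gripper": 0.04},
    {"delta_rot": [0,0,0],"xyz": [0,0,0.03],"gripper": 0.04},
    {"delta_rot": [0,0,0],"xyz": [0,0,0.02],"gripper": 0.04},
    {"delta_rot": [0,0,0],"xyz": [0,0,0],"gripper": 0.04},
    {"delta_rot": [0,0,0],"xyz": [0,0,0],"gripper": 0.04},
  ],
)

```text
time: 19.8
tool_pos: [0.6194, 0.0996, 0.1227]
tcp_rot: [3.133, 0.229, -0.005]
wrist_force: [0.8, -0.3, -1.5]
width: 0.553
```

```bash
python3 go.py .620,.101,.055; python3 -c "
from loc import *
c=cam('scene')
i=c['pixels'][100:330,180:400]
cv2.imwrite('pics/a5.png',cv2.resize(i[...,::-1],None,fx=2.5,fy=2.5))
"
```

```text
t 19.8 pos [0.6194 0.0996 0.1227] toolx az 0.1458 z [-0.003 -0.001 -1.   ] q [ 0.12   0.263  1.814 -0.     1.068 -0.026] w 47.2 F [ 0.8 -0.3 -1.5]
(0.62, 0.101, 0.055) tool shift [ 0.001  -0.0013  0.0677] rows@45mm 2
```

View pics/a5.png

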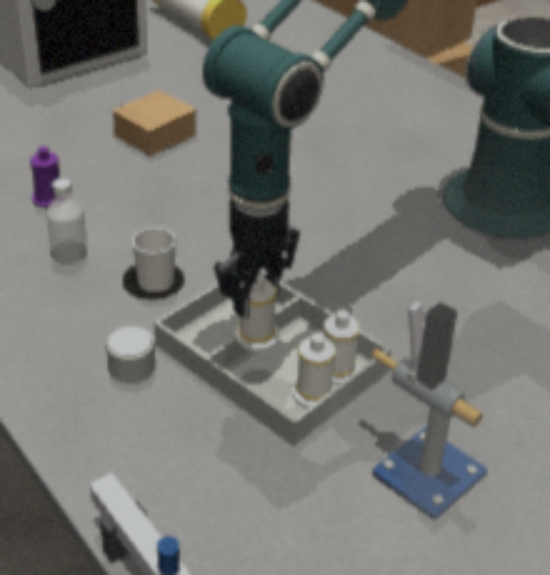

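The S1 filter was knocked aside, from (293,375) to (316,370) in the crop, and now stands close to the S2 filter. I'll measure where it is.

```bash
cat > ports.py <<'E'
from loc import *
def ports(c):
    P=cloud(c);x,y,z=P[...,0],P[...,1],P[...,2]
    m=(z>.097)&(z<.125)&(x>.42)&(x<.74)&(y>-.08)&(y<.25)
    l,n=ndimage.label(m)
    for i in range(1,n+1):
        k=l==i
        if k.sum()<4: continue
        q=P[k];t=q[q[:,2]>np.percentile(q[:,2],90)-.004]
        # body points under it
        b=(np.hypot(x-q[:,0].mean(),y-q[:,1].mean())<.04)&(z>.085)&(z<.094)
        tr=lambda X:np.array([[.989,.149],[-.149,.989]])@(np.array(X[:2])-[.570,.131])
        print(k.sum(),'port',t.mean(0).round(3),'bay-local',tr(t.mean(0)).round(3),'shoulder mid',((P[b].min(0)+P[b].max(0))/2).round(3) if b.any() else None,'px',np.mean(np.nonzero(k),1)[::-1].round(1))
if __name__=='__main__':
    for n in('scene','top'):
        print(n);ports(cam(n))
E
python3 ports.py
```

```text
scene
30 port [0.523 0.165 0.109] bay-local [-0.041  0.041] shoulder mid [0.531 0.164 0.089] px [316.7 227. ]
83 port [0.631 0.12  0.121] bay-local [ 0.059 -0.02 ] shoulder mid [0.627 0.114 0.089] px [282.7 229.9]
31 port [0.583 0.184 0.111] bay-local [0.02  0.051] shoulder mid [0.574 0.182 0.089] px [306.8 236.4]
top
16 port [0.609 0.081 0.12 ] bay-local [ 0.031 -0.055] shoulder mid [0.615 0.082 0.089] px [196.9 188.2]
30 port [0.577 0.179 0.111] bay-local [0.014 0.046] shoulder mid [0.584 0.18  0.089] px [165.4 199.6]
```

The knocked filter stands upright at bay-local (0.017, 0.048), which is still valid and leaves slots S3 and S4 clear. I'll carry on placing.

Call:
arm_command(
  rows=[
    {"delta_rot": [0,0,0],"xyz": [0,-0.001,0.03],"gripper": 0.04},
    {"delta_rot": [0,0,0],"xyz": [0,0,0.022],"gripper": 0.04},
    {"delta_rot": [0,0,0],"xyz": [0,0,0.008],"gripper": 0.04},
    {"delta_rot": [0,0,0],"xyz": [0,0,0],"gripper": 0.04},
    {"delta_rot": [0,0,0],"xyz": [0,0,0],"gripper": 0.04},
  ],
)

```text
time: 20.45
tool_pos: [0.6216, 0.1019, 0.0654]
tcp_rot: [-3.133, -0.231, -0.004]
wrist_force: [0.2, -0.9, -2.2]
width: 0.547
```

```bash
python3 go.py .620,.101,.055
```

```text
t 20.45 pos [0.6216 0.1019 0.0654] toolx az 0.1471 z [ 0.002  0.    -1.   ] q [ 0.123  0.326  1.851 -0.     0.962 -0.024] w 46.7 F [ 0.2 -0.9 -2.2]
(0.62, 0.101, 0.055) tool shift [-0.0018  0.0007  0.0104] rows@45mm 1
```

Call:
arm_command(
  rows=[
    {"delta_rot": [0,0,0],"xyz": [0,0,0.006],"gripper": 0.04},
    {"delta_rot": [0,0,0],"xyz": [0,0,0.004],"gripper": 0.04},
    {"delta_rot": [0,0,0],"xyz": [0,0,0.001],"gripper": 0.04},
    {"delta_rot": [0,0,0],"xyz": [0,0,0],"gripper": 0.04},
    {"delta_rot": [0,0,0],"xyz": [0,0,0],"gripper": 0.062},
    {"delta_rot": [0,0,0],"xyz": [0,0,0],"gripper": 0.062},
    {"delta_rot": [0,0,0],"xyz": [0,0,0],"gripper": 0.062},
    {"delta_rot": [0,0,0],"xyz": [0,0,-0.02],"gripper": 0.062},
    {"delta_rot": [0,0,0],"xyz": [0,0,-0.04],"gripper": 0.065},
    {"delta_rot": [0,0,0],"xyz": [0,0,-0.045],"gripper": 0.0854},
    {"delta_rot": [0,0,0],"xyz": [0,0,-0.04],"gripper": 0.0854},
    {"delta_rot": [0,0,0],"xyz": [0,0,0],"gripper": 0.0854},
  ],
)

```text
time: 21.65
tool_pos: [0.6252, 0.1024, 0.206]
tcp_rot: [-3.132, -0.231, -0.021]
wrist_force: [0.4, 0.1, 1.0]
width: 1.0
```

```bash
python3 go.py .449,-.136,.2; python3 ports.py; python3 -c "
from loc import *
filters()
c=cam('scene')
i=c['pixels'][100:330,180:400]
cv2.imwrite('pics/a6.png',cv2.resize(i[...,::-1],None,fx=2.5,fy=2.5))
"
```

```text
t 21.65 pos [0.6252 0.1024 0.206 ] toolx az 0.147 z [ 0.013  0.002 -1.   ] q [ 0.123  0.194  1.736 -0.     1.198 -0.024] w 85.4 F [0.4 0.1 1. ]
(0.449, -0.136, 0.2) tool shift [-0.2093  0.21    0.0033] rows@45mm 5
scene
26 port [0.522 0.164 0.108] bay-local [-0.043  0.04 ] shoulder mid [0.531 0.164 0.089] px [316.8 226.6]
28 port [0.624 0.106 0.11 ] bay-local [ 0.05  -0.033] shoulder mid [0.625 0.105 0.09 ] px [282.2 228.4]
29 port [0.582 0.184 0.11 ] bay-local [0.02  0.051] shoulder mid [0.577 0.184 0.089] px [306.6 236.2]
top
26 port [0.62  0.101 0.11 ] bay-local [ 0.045 -0.037] shoulder mid [0.62  0.095 0.089] px [190.7 185.5]
29 port [0.577 0.179 0.111] bay-local [0.014 0.046] shoulder mid [0.58 0.18 0.09] px [165.3 199.4]
41 px 149 108 top [0.895 0.247 0.06 ] lo [0.892 0.238 0.022] hi [0.9   0.258 0.064] rgb [46 45 45]
360 px 228 148 top [ 0.754 -0.012  0.052] lo [ 0.721 -0.046  0.02 ] hi [0.787 0.02  0.06 ] rgb [139 138 141]
357 px 318 160 top [ 0.701 -0.305  0.139] lo [ 0.671 -0.332  0.021] hi [ 0.728 -0.276  0.147] rgb [106 103 103]
482 px 218 196 top [0.588 0.014 0.046] lo [ 0.477 -0.067  0.02 ] hi [0.702 0.113 0.051] rgb [112 111 113]
269 px 370 173 top [ 0.654 -0.471  0.104] lo [ 0.63  -0.495  0.02 ] hi [ 0.679 -0.447  0.108] rgb [82 49 98]
326 px 274 184 top [ 0.623 -0.16   0.084] lo [ 0.589 -0.193  0.02 ] hi [ 0.655 -0.127  0.088] rgb [72 70 70]
309 px 163 195 top [0.577 0.179 0.109] lo [0.559 0.155 0.02 ] hi [0.662 0.235 0.115] rgb [123 122 122]
193 px 194 188 top [0.588 0.079 0.276] lo [0.572 0.078 0.02 ] hi [0.645 0.113 0.28 ] rgb [106 100  93]
593 px 102 208 top [0.546 0.348 0.258] lo [0.524 0.296 0.02 ] hi [0.568 0.419 0.262] rgb [65 61 56]
202 px 268 239 top [ 0.45  -0.135  0.104] lo [ 0.426 -0.16   0.028] hi [ 0.471 -0.113  0.108] rgb [150 149 149]
1452 px 399 258 top [ 0.382 -0.547  0.062] lo [ 0.316 -0.6    0.02 ] hi [ 0.447 -0.487  0.07 ] rgb [145 115  74]
```

View pics/a6.png

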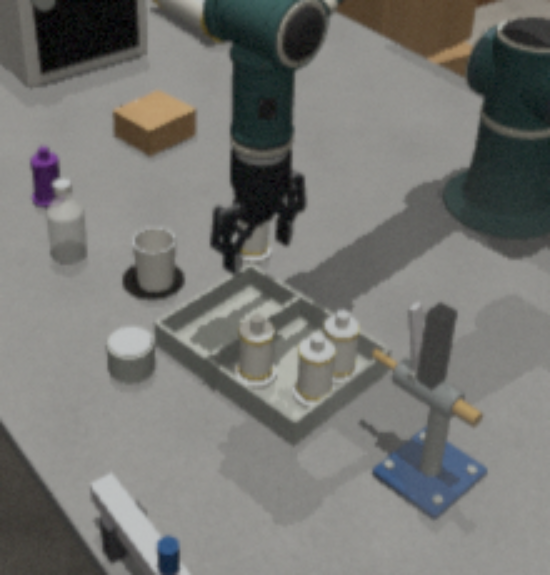

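Three filters stand upright in the bay. The last one, A, is at (0.449, -0.136).

Call:
arm_command(
  rows=[
    {"delta_rot": [0,0,0],"xyz": [-0.0152,0.0152,0],"gripper": 0.0854},
    {"delta_rot": [0,0,0],"xyz": [-0.0303,0.0304,0],"gripper": 0.0854},
    {"delta_rot": [0,0,0],"xyz": [-0.0303,0.0304,0],"gripper": 0.0854},
    {"delta_rot": [0,0,0],"xyz": [-0.0303,0.0304,0],"gripper": 0.0854},
    {"delta_rot": [0,0,0],"xyz": [-0.0303,0.0304,0],"gripper": 0.0854},
    {"delta_rot": [0,0,0],"xyz": [-0.0303,0.0304,0],"gripper": 0.0854},
    {"delta_rot": [0,0,0],"xyz": [-0.0242,0.0243,0],"gripper": 0.0854},
    {"delta_rot": [0,0,0],"xyz": [-0.0182,0.0182,0],"gripper": 0.0854},
    {"delta_rot": [0,0,0],"xyz": [0,0,0.02],"gripper": 0.0854},
    {"delta_rot": [0,0,0],"xyz": [0,0,0.04],"gripper": 0.0854},
    {"delta_rot": [0,0,0],"xyz": [0,0,0.02],"gripper": 0.0854},
    {"delta_rot": [0,0,0],"xyz": [0,0,0],"gripper": 0.0854},
  ],
)

```text
time: 23.05
tool_pos: [0.4395, -0.1347, 0.1123]
tcp_rot: [-3.128, -0.23, 0.017]
wrist_force: [-0.4, -0.4, -0.3]
width: 1.0
```

Call:
arm_command(
  rows=[
    {"delta_rot": [0,0,0],"xyz": [0,0,0],"gripper": 0.0854},
  ],
)

```text
time: 23.15
tool_pos: [0.4431, -0.1358, 0.1165]
tcp_rot: [-3.132, -0.231, 0.005]
wrist_force: [-0.2, -0.3, 1.5]
width: 1.004
```

```bash
python3 go.py .449,-.136,.046
```

```text
t 23.15 pos [ 0.4431 -0.1358  0.1165] toolx az 0.147 z [-0.003  0.001 -1.   ] q [-0.351 -0.032  2.158  0.     1.02  -0.498] w 85.8 F [-0.2 -0.3  1.5]
(0.449, -0.136, 0.046) tool shift [0.006  0.0011 0.0705] rows@45mm 2
```

Call:
arm_command(
  rows=[
    {"delta_rot": [0,0,0],"xyz": [0.005,0,0.03],"gripper": 0.0854},
    {"delta_rot": [0,0,0],"xyz": [0,0,0.03],"gripper": 0.0854},
    {"delta_rot": [0,0,0],"xyz": [0,0,0.01],"gripper": 0.0854},
    {"delta_rot": [0,0,0],"xyz": [0,0,0],"gripper": 0.0854},
    {"delta_rot": [0,0,0],"xyz": [0,0,0],"gripper": 0.04},
    {"delta_rot": [0,0,0],"xyz": [0,0,0],"gripper": 0.04},
    {"delta_rot": [0,0,0],"xyz": [0,0,0],"gripper": 0.04},
    {"delta_rot": [0,0,0],"xyz": [0,0,0],"gripper": 0.04},
    {"delta_rot": [0,0,0],"xyz": [0,0,0],"gripper": 0.04},
    {"delta_rot": [0,0,0],"xyz": [0,0,0],"gripper": 0.04},
  ],
  force=40,
)

```text
time: 24.15
tool_pos: [0.4507, -0.1361, 0.0497]
tcp_rot: [3.132, 0.231, 0.004]
wrist_force: [-0.5, 0.5, 6.0]
width: 0.551
```

```bash
python3 go.py
```

```text
t 24.15 pos [ 0.4507 -0.1361  0.0497] toolx az 0.1471 z [ 0.003 -0.001 -1.   ] q [-0.346  0.071  2.198 -0.     0.869 -0.493] w 47.1 F [-0.5  0.5  6. ]
```

Call:
arm_command(
  rows=[
    {"delta_rot": [0,0,0],"xyz": [0,0,-0.02],"gripper": 0.04},
    {"delta_rot": [0,0,0],"xyz": [0,0,-0.04],"gripper": 0.04},
    {"delta_rot": [0,0,0],"xyz": [0,0,-0.04],"gripper": 0.04},
    {"delta_rot": [0,0,0],"xyz": [0,0,-0.04],"gripper": 0.04},
    {"delta_rot": [0,0,0],"xyz": [0,0,-0.015],"gripper": 0.04},
    {"delta_rot": [0,0,0],"xyz": [0,0,0],"gripper": 0.04},
    {"delta_rot": [0,0,0],"xyz": [0,0,0],"gripper": 0.04},
  ],
)

```text
time: 24.85
tool_pos: [0.4488, -0.1353, 0.2024]
tcp_rot: [-3.133, -0.231, 0.0]
wrist_force: [-0.2, 0.4, -3.1]
width: 0.556
```

```bash
python3 go.py .531,.088,.2
```

```text
t 24.85 pos [ 0.4488 -0.1353  0.2024] toolx az 0.147 z [-0.  0. -1.] q [-0.346 -0.112  2.062  0.     1.193 -0.493] w 47.5 F [-0.2  0.4 -3.1]
(0.531, 0.088, 0.2) tool shift [ 0.114  -0.2089  0.0024] rows@45mm 5
```

Call:
arm_command(
  rows=[
    {"delta_rot": [0,0,0],"xyz": [0.01,-0.0183,0],"gripper": 0.04},
    {"delta_rot": [0,0,0],"xyz": [0.02,-0.0366,0],"gripper": 0.04},
    {"delta_rot": [0,0,0],"xyz": [0.02,-0.0366,0],"gripper": 0.04},
    {"delta_rot": [0,0,0],"xyz": [0.02,-0.0366,0],"gripper": 0.04},
    {"delta_rot": [0,0,0],"xyz": [0.02,-0.0366,0],"gripper": 0.04},
    {"delta_rot": [0,0,0],"xyz": [0.014,-0.0257,0],"gripper": 0.04},
    {"delta_rot": [0,0,0],"xyz": [0.01,-0.0183,0],"gripper": 0.04},
    {"delta_rot": [0,0,0],"xyz": [0,0,0],"gripper": 0.04},
    {"delta_rot": [0,0,0],"xyz": [0,0,0.03],"gripper": 0.04},
    {"delta_rot": [0,0,0],"xyz": [0,0,0.03],"gripper": 0.04},
    {"delta_rot": [0,0,0],"xyz": [0,0,0.02],"gripper": 0.04},
    {"delta_rot": [0,0,0],"xyz": [0,0,0],"gripper": 0.04},
  ],
)

```text
time: 26.05
tool_pos: [0.5265, 0.0862, 0.1173]
tcp_rot: [3.132, 0.23, -0.018]
wrist_force: [-0.3, -0.1, -2.7]
width: 0.551
```

```bash
python3 go.py .531,.088,.055; python3 ports.py
```

```text
t 26.05 pos [0.5265 0.0862 0.1173] toolx az 0.1465 z [-0.011 -0.002 -1.   ] q [ 0.116  0.106  2.012 -0.     1.035 -0.03 ] w 47.0 F [-0.3 -0.1 -2.7]
(0.531, 0.088, 0.055) tool shift [ 0.0055 -0.0011  0.0622] rows@45mm 2
scene
77 port [0.539 0.106 0.122] bay-local [-0.034 -0.02 ] shoulder mid [0.533 0.112 0.089] px [301.9 217.6]
29 port [0.523 0.165 0.108] bay-local [-0.042  0.04 ] shoulder mid [0.528 0.165 0.089] px [316.7 226.9]
24 port [0.626 0.105 0.109] bay-local [ 0.051 -0.034] shoulder mid [0.624 0.104 0.089] px [282.4 228. ]
29 port [0.582 0.184 0.11 ] bay-local [0.02  0.051] shoulder mid [0.576 0.184 0.09 ] px [306.8 236.2]
top
14 port [0.516 0.067 0.121] bay-local [-0.063 -0.055] shoulder mid [0.522 0.068 0.09 ] px [201.9 217.4]
31 port [0.519 0.162 0.111] bay-local [-0.046  0.038] shoulder mid [0.514 0.162 0.089] px [170.9 217.9]
```

Call:
arm_command(
  rows=[
    {"delta_rot": [0,0,0],"xyz": [0.001,-0.001,0.025],"gripper": 0.04},
    {"delta_rot": [0,0,0],"xyz": [0,0,0.02],"gripper": 0.04},
    {"delta_rot": [0,0,0],"xyz": [0,0,0.008],"gripper": 0.04},
    {"delta_rot": [0,0,0],"xyz": [0,0,0],"gripper": 0.04},
    {"delta_rot": [0,0,0],"xyz": [0,0,0],"gripper": 0.04},
  ],
)

```text
time: 26.65
tool_pos: [0.5334, 0.0887, 0.0712]
tcp_rot: [-3.133, -0.23, -0.003]
wrist_force: [-0.2, 0.3, -1.5]
width: 0.547
```

```bash
python3 go.py .531,.088,.055
```

```text
t 26.65 pos [0.5334 0.0887 0.0712] toolx az 0.1468 z [ 0.002  0.    -1.   ] q [ 0.119  0.167  2.041 -0.     0.932 -0.028] w 46.7 F [-0.2  0.3 -1.5]
(0.531, 0.088, 0.055) tool shift [-0.0025  0.0004  0.0162] rows@45mm 1
```

Call:
arm_command(
  rows=[
    {"delta_rot": [0,0,0],"xyz": [-0.001,0,0.01],"gripper": 0.04},
    {"delta_rot": [0,0,0],"xyz": [0,0,0.005],"gripper": 0.04},
    {"delta_rot": [0,0,0],"xyz": [0,0,0.002],"gripper": 0.04},
    {"delta_rot": [0,0,0],"xyz": [0,0,0],"gripper": 0.04},
    {"delta_rot": [0,0,0],"xyz": [0,0,0],"gripper": 0.062},
    {"delta_rot": [0,0,0],"xyz": [0,0,0],"gripper": 0.062},
    {"delta_rot": [0,0,0],"xyz": [0,0,0],"gripper": 0.062},
    {"delta_rot": [0,0,0],"xyz": [0,0,-0.02],"gripper": 0.062},
    {"delta_rot": [0,0,0],"xyz": [0,0,-0.04],"gripper": 0.065},
    {"delta_rot": [0,0,0],"xyz": [0,0,-0.045],"gripper": 0.0854},
    {"delta_rot": [0,0,0],"xyz": [0,0,-0.04],"gripper": 0.0854},
    {"delta_rot": [0,0,0],"xyz": [0,0,0],"gripper": 0.0854},
  ],
)

```text
time: 27.85
tool_pos: [0.5361, 0.0892, 0.2053]
tcp_rot: [-3.132, -0.231, -0.021]
wrist_force: [1.3, 0.4, 0.6]
width: 0.999
```

```bash
python3 go.py .622,-.160,.2; python3 ports.py; python3 -c "
from loc import *
c=cam('scene')
i=c['pixels'][100:330,180:400]
cv2.imwrite('pics/a7.png',cv2.resize(i[...,::-1],None,fx=2.5,fy=2.5))
P=cloud(c);k=(P[...,2]>.07)&(P[...,2]<.1)&(np.hypot(P[...,0]-.622,P[...,1]+.16)<.06);print('cup scene',P[k].min(0),P[k].max(0))
c=cam('top');P=cloud(c);k=(P[...,2]>.08)&(P[...,2]<.1)&(np.hypot(P[...,0]-.622,P[...,1]+.16)<.06);print('cup top',P[k].min(0),P[k].max(0),k.sum())
v,u=np.nonzero(k);e=cv2.fitEllipse(np.stack([u,v],1).astype(np.float32));print(e,world(c,*e[0],.084))
"
```

```text
t 27.85 pos [0.5361 0.0892 0.2053] toolx az 0.147 z [ 0.013  0.002 -1.   ] q [ 0.119  0.025  1.925  0.     1.179 -0.028] w 85.3 F [1.3 0.4 0.6]
(0.622, -0.16, 0.2) tool shift [0.0484 0.2591 0.006 ] rows@45mm 6
scene
26 port [0.533 0.091 0.109] bay-local [-0.043 -0.034] shoulder mid [0.535 0.093 0.089] px [300.9 216.7]
31 port [0.523 0.166 0.11 ] bay-local [-0.041  0.042] shoulder mid [0.53  0.164 0.089] px [316.6 227. ]
28 port [0.624 0.105 0.11 ] bay-local [ 0.049 -0.034] shoulder mid [0.626 0.105 0.09 ] px [282.3 228.4]
31 port [0.581 0.183 0.109] bay-local [0.019 0.05 ] shoulder mid [0.575 0.183 0.09 ] px [306.7 236.4]
top
22 port [0.53  0.087 0.109] bay-local [-0.046 -0.038] shoulder mid [0.531 0.08  0.089] px [195.3 214. ]
30 port [0.519 0.162 0.11 ] bay-local [-0.045  0.038] shoulder mid [0.517 0.162 0.089] px [170.8 217.9]
cup scene [ 0.593705   -0.19348213  0.07018037] [ 0.66025453 -0.11930255  0.08659789]
cup top [ 0.58943497 -0.19330366  0.08000266] [ 0.6550397  -0.12690363  0.08853071] 61
((274.49810791015625, 183.8318634033203), (19.971216201782227, 20.584264755249023), 94.88898468017578) [ 0.62232385 -0.16008917  0.084     ]
```

View pics/a7.png

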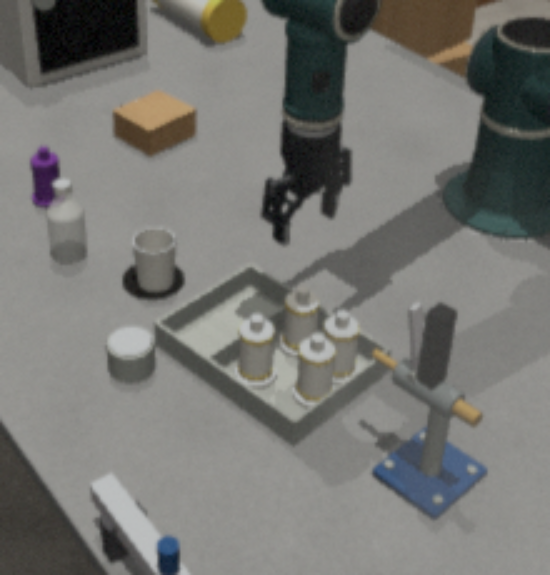

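All four filters stand upright in the wide bay. Next I'll plan the pour: fit the arm model and find the mat centre.

```bash
cat > kin.py <<'E'
import json,numpy as np
from scipy.optimize import least_squares
from scipy.spatial.transform import Rotation as R
from functools import reduce
L=[json.loads(l) for l in open('log.jsonl')]
Q=np.array([l['q'] for l in L]);P=np.array([l['p'] for l in L]);T=[R.from_rotvec(l['r']) for l in L]
Rz=lambda a:R.from_euler('z',a);Ry=lambda a:R.from_euler('y',a)
S4=1
def fk(q,p,s4=1):
    d1,L1,L2,d6,e,lat=p
    A=Rz(q[0]);B=A*Ry(q[1]);C=B*Ry(q[2]);D=C*Rz(s4*q[3]);E=D*Ry(q[4]);F=E*Rz(q[5]+FL)
    return A.apply([0,lat,d1])+B.apply([0,0,L1])+C.apply([e,0,L2])+E.apply([0,0,d6]),F
FL=0
f=lambda p:np.concatenate([fk(q,p)[0]-x for q,x in zip(Q,P)])
x0=np.array([.24,.513,.566,.33,0,.025])
par=least_squares(lambda p:np.concatenate([f(p)/.001,(p-x0)/.1]),x0).x
lo=np.array([-2.63,-.94,.31,-1.31,0,-2.55]);hi=np.array([2.63,2.18,2.57,4.45,2.66,2.55])
if __name__=='__main__':
    print(par.round(4),np.abs(f(par)).max())
    for q,t in list(zip(Q,T))[-3:]: print((fk(q,par)[1].inv()*t).as_rotvec().round(3))
E
python3 kin.py; python3 - <<'E'
from h import *
i=cv2.imread('pics/t0.png')
c=cam('top')
# mat: dark pixels around the cup
g=c['pixels'].mean(2);P=cloud(c)
m=((g<45)&(np.hypot(P[...,0]-.62,P[...,1]+.16)<.09)&(abs(P[...,2])<.02)).astype(np.uint8)
v,u=np.nonzero(m);h=cv2.convexHull(np.stack([u,v],1).astype(np.float32))
e=cv2.fitEllipse(h);print(m.sum(),e,world(c,*e[0],.004))
E
```

```text
[0.2491 0.512  0.5662 0.345  0.0014 0.0249] 3.417524175597375e-05
[-0.     0.     3.142]
[-0.     0.     3.142]
[-0.    -0.     3.142]
239 ((275.74169921875, 187.6803436279297), (28.4012393951416, 28.94938087463379), 108.41593170166016) [ 0.62411824 -0.1676069   0.004     ]
```

```bash
cat > plan.py <<'E'
import kin; from kin import *
kin.FL=np.pi
def make(s4,latafter):
    def F(q):
        d1,L1,L2,d6,e,lat=par
        A=Rz(q[0]);B=A*Ry(q[1]);C=B*Ry(q[2]);D=C*Rz(s4*q[3]);E=D*Ry(q[4]);G=E*Rz(q[5]+np.pi)
        p=A.apply([0,0,d1])+B.apply([0,0,L1])+C.apply([e,0,L2])+E.apply([0,0,d6])
        p=p+(D if latafter else A).apply([0,lat,0])
        return p,G
    return F
def ik(F,p,Rm,q0):
    def r(q):
        a,b=F(q);return np.concatenate([(a-p)*10,(b.inv()*Rm).as_rotvec()])
    s=least_squares(r,np.clip(q0,lo+1e-6,hi-1e-6),bounds=(lo,hi));return s.x,np.abs(s.fun).max()
def tool(alpha,phi,sgn):
    """tool tilted by phi so that its z goes from down to azimuth alpha; sgn picks jaw direction"""
    h=np.array([np.cos(alpha),np.sin(alpha),0]);z=np.array([0,0,-1])*np.cos(phi)+h*np.sin(phi)
    x=sgn*np.cross(h,[0,0,1.]);y=np.cross(z,x)
    return R.from_matrix(np.stack([x,y,z],1))
if __name__=='__main__':
    for s4 in(1,-1):
        F=make(s4,False)
        for ad in range(-90,181,15):
            for sg in(1,-1):
                a=np.radians(ad)
                q=None;bad=0;qs=[]
                p=np.array([.60,0,.18])
                best=None
                # start tool-down IK
                q,err=ik(F,p,tool(a,0,sg),np.array([0,.2,1.8,0,1.1,0]))
                if err>1e-3: continue
                step=0;e=err
                for ph in np.arange(0.05,1.86,.05):
                    qn,e=ik(F,p,tool(a,ph,sg),q)
                    step=max(step,np.abs(qn-q).max());q=qn
                    if e>2e-3: break
                print('s4',s4,'alpha',ad,'sg',sg,'reached phi',round(ph,2),'err',round(e,4),'maxstep',round(step,2),q.round(2)) if ph>1.5 else None
E
time python3 plan.py
```

```text
s4 1 alpha -90 sg -1 reached phi 1.85 err 0.0 maxstep 0.05 [ 0.47  0.89  1.72 -1.31  2.05  1.03]
s4 1 alpha -75 sg -1 reached phi 1.55 err 0.0168 maxstep 0.06 [ 0.53  0.63  1.92 -1.31  1.7   1.  ]
s4 1 alpha 30 sg 1 reached phi 1.85 err 0.0 maxstep 0.11 [-0.56  0.67  2.41  2.08  1.82 -1.51]
s4 1 alpha 45 sg 1 reached phi 1.85 err 0.0 maxstep 0.08 [-0.63  0.7   2.26  1.78  1.82 -1.38]
s4 1 alpha 60 sg 1 reached phi 1.85 err 0.0 maxstep 0.06 [-0.63  0.75  2.08  1.56  1.87 -1.25]
s4 1 alpha 75 sg 1 reached phi 1.85 err 0.0 maxstep 0.06 [-0.6   0.81  1.9   1.38  1.96 -1.13]
s4 1 alpha 90 sg 1 reached phi 1.85 err 0.0 maxstep 0.05 [-0.54  0.89  1.72  1.24  2.08 -1.04]
s4 1 alpha 105 sg 1 reached phi 1.85 err 0.0 maxstep 0.05 [-0.47  0.96  1.54  1.11  2.22 -0.98]
s4 1 alpha 120 sg 1 reached phi 1.85 err 0.0 maxstep 0.04 [-0.39  1.04  1.37  0.99  2.36 -0.95]
s4 1 alpha 135 sg 1 reached phi 1.85 err 0.0 maxstep 0.04 [-0.3   1.11  1.23  0.85  2.51 -0.97]
s4 1 alpha 135 sg -1 reached phi 1.85 err 0.0 maxstep 0.04 [-0.3   1.11  1.23  0.85  2.51  2.17]
s4 1 alpha 150 sg 1 reached phi 1.85 err 0.
[... 1526 characters left out ...]
.85 err 0.0 maxstep 0.04 [-0.3   1.11  1.23 -0.85  2.51  2.17]
s4 -1 alpha 150 sg 1 reached phi 1.85 err 0.0 maxstep 0.05 [-0.21  1.16  1.11 -0.66  2.64 -1.06]
s4 -1 alpha 150 sg -1 reached phi 1.85 err 0.0 maxstep 0.05 [-0.21  1.16  1.11 -0.66  2.64  2.08]
s4 -1 alpha 165 sg 1 reached phi 1.75 err 0.0291 maxstep 0.05 [-0.13  1.16  1.02 -0.32  2.66 -1.3 ]
s4 -1 alpha 165 sg -1 reached phi 1.75 err 0.0291 maxstep 0.05 [-0.13  1.16  1.02 -0.32  2.66  1.84]
s4 -1 alpha 180 sg 1 reached phi 1.7 err 0.0336 maxstep 0.05 [-0.03  1.15  0.99  0.06  2.66 -1.62]
s4 -1 alpha 180 sg -1 reached phi 1.7 err 0.0336 maxstep 0.05 [-0.03  1.15  0.99  0.06  2.66  1.52]
real	0m17.370s
user	0m17.613s
sys	0m0.080s
```

Call:
arm_command(
  rows=[
    {"delta_rot": [0,0,0],"xyz": [0.0036,0.0193,0],"gripper": 0.0854},
    {"delta_rot": [0,0,0],"xyz": [0.0076,0.0387,0],"gripper": 0.0854},
    {"delta_rot": [0,0,0],"xyz": [0.0076,0.0387,0],"gripper": 0.0854},
    {"delta_rot": [0,0,0],"xyz": [0.0076,0.0387,0],"gripper": 0.0854},
    {"delta_rot": [0,0,0],"xyz": [0.0076,0.0387,0],"gripper": 0.0854},
    {"delta_rot": [0,0,0],"xyz": [0.0076,0.0387,0],"gripper": 0.0854},
    {"delta_rot": [0,0,0],"xyz": [0.0055,0.0271,0],"gripper": 0.0854},
    {"delta_rot": [0,0,0],"xyz": [0.0036,0.0193,0],"gripper": 0.0854},
  ],
)

```text
time: 28.9
tool_pos: [0.6187, -0.1621, 0.1953]
tcp_rot: [-3.132, -0.228, 0.006]
wrist_force: [0.6, -0.5, -0.7]
width: 1.002
```

Call:
arm_command(
  rows=[
    {"delta_rot": [0,0,0.133],"xyz": [0,0,0],"gripper": 0.0854},
    {"delta_rot": [0,0,0.133],"xyz": [0,0,0],"gripper": 0.0854},
    {"delta_rot": [0,0,0.133],"xyz": [0,0,0],"gripper": 0.0854},
    {"delta_rot": [0,0,0.133],"xyz": [0,0,0],"gripper": 0.0854},
    {"delta_rot": [0,0,0.133],"xyz": [0,0,0],"gripper": 0.0854},
    {"delta_rot": [0,0,0.133],"xyz": [0,0,0],"gripper": 0.0854},
    {"delta_rot": [0,0,0.133],"xyz": [0,0,0],"gripper": 0.0854},
    {"delta_rot": [0.1,0,0],"xyz": [0,0,0],"gripper": 0.0854},
    {"delta_rot": [0,0,0],"xyz": [0,0,0],"gripper": 0.0854},
    {"delta_rot": [0,0,0],"xyz": [0,0,0],"gripper": 0.0854},
  ],
)

```text
time: 29.9
tool_pos: [0.6185, -0.1604, 0.1968]
tcp_rot: [-2.818, 1.166, -0.054]
wrist_force: [-0.3, 0.5, -0.5]
width: 0.999
```

```bash
python3 go.py .622,-.16,.2; python3 - <<'E'
from plan import *
q=Q[-1]
for s in(1,-1):
    for la in(0,1):
        a,b=make(s,la)(q);print(s,la,a-P[-1],(b.inv()*T[-1]).as_rotvec())
E
```

```text
t 29.9 pos [ 0.6185 -0.1604  0.1968] toolx az -0.7847 z [ 0.068  0.07  -0.995] q [-0.341  0.191  1.76   0.098  1.152  0.406] w 85.3 F [-0.3  0.5 -0.5]
(0.622, -0.16, 0.2) tool shift [ 0.0022 -0.0031 -0.0029] rows@45mm 1
1 0 [-1.85117705e-05 -1.98680119e-05 -1.34286944e-06] [-2.30718222e-16  3.12250226e-16  9.60603125e-17]
1 1 [ 0.00079027 -0.00043263  0.00224948] [-2.30718222e-16  3.12250226e-16  9.60603125e-17]
-1 0 [-2.06980935e-02 -5.82476825e-02 -1.34286944e-06] [ 0.16369085 -0.07028978  0.07934666]
-1 1 [-0.02158605 -0.05805785 -0.00225217] [ 0.16369085 -0.07028978  0.07934666]
```

The model matches the arm to within 0.1 mm (j4 positive), so tilting towards azimuth 45° is feasible. Now the cup.

Call:
arm_command(
  rows=[
    {"delta_rot": [-0.1,0,0],"xyz": [0,0,0],"gripper": 0.0854},
    {"delta_rot": [0,0,0],"xyz": [0.0025,-0.0025,0.01],"gripper": 0.0854},
    {"delta_rot": [0,0,0],"xyz": [0,0,0.03],"gripper": 0.0854},
    {"delta_rot": [0,0,0],"xyz": [0,0,0.03],"gripper": 0.0854},
    {"delta_rot": [0,0,0],"xyz": [0,0,0.015],"gripper": 0.0854},
    {"delta_rot": [0,0,0],"xyz": [0,0,0],"gripper": 0.0854},
    {"delta_rot": [0,0,0],"xyz": [0,0,0],"gripper": 0.0854},
  ],
)

```text
time: 30.6
tool_pos: [0.6232, -0.1603, 0.1129]
tcp_rot: [-2.903, 1.2, 0.0]
wrist_force: [-0.2, 0.2, 0.8]
width: 1.0
```

```bash
python3 go.py .622,-.16,.045;python3 - <<'E'
from h import *
a=cam('scene')['pixels'];b=cam('top')['pixels']
i=np.hstack([a[160:260,200:320],b[140:240,220:340]])
cv2.imwrite('pics/a8.png',cv2.resize(i[...,::-1],None,fx=3,fy=3))
E
```

```text
t 30.6 pos [ 0.6232 -0.1603  0.1129] toolx az -0.7838 z [-0.  0. -1.] q [-0.291  0.3    1.787  0.     1.055  0.493] w 85.4 F [-0.2  0.2  0.8]
(0.622, -0.16, 0.045) tool shift [-0.0011  0.0006  0.0679] rows@45mm 2
```

View pics/a8.png

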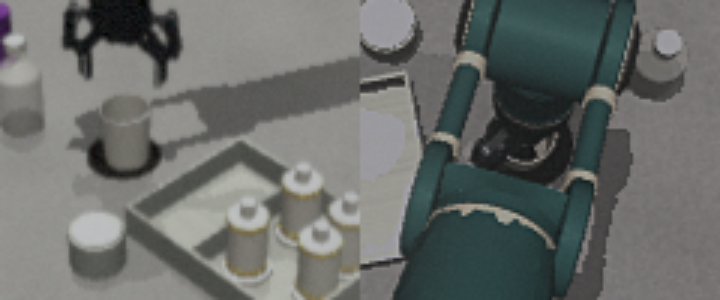

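The fingers straddle the cup, which is at (125,125) in the left half. Descending and gripping.

Call:
arm_command(
  rows=[
    {"delta_rot": [0,0,0],"xyz": [-0.001,0,0.03],"gripper": 0.0854},
    {"delta_rot": [0,0,0],"xyz": [0,0,0.025],"gripper": 0.0854},
    {"delta_rot": [0,0,0],"xyz": [0,0,0.013],"gripper": 0.0854},
    {"delta_rot": [0,0,0],"xyz": [0,0,0],"gripper": 0.0854},
    {"delta_rot": [0,0,0],"xyz": [0,0,0],"gripper": 0.055},
    {"delta_rot": [0,0,0],"xyz": [0,0,0],"gripper": 0.055},
    {"delta_rot": [0,0,0],"xyz": [0,0,0],"gripper": 0.055},
    {"delta_rot": [0,0,0],"xyz": [0,0,0],"gripper": 0.055},
    {"delta_rot": [0,0,0],"xyz": [0,0,0],"gripper": 0.055},
  ],
  force=35,
)

```text
time: 31.6
tool_pos: [0.6239, -0.16, 0.047]
tcp_rot: [-2.903, 1.2, -0.006]
wrist_force: [-0.4, 0.7, 6.1]
width: 0.771
```

```bash
python3 go.py; python3 - <<'E'
from h import *
a=cam('scene')['pixels']
i=a[150:260,200:320]
cv2.imwrite('pics/a9.png',cv2.resize(i[...,::-1],None,fx=4,fy=4))
E
```

```text
t 31.6 pos [ 0.6239 -0.16    0.047 ] toolx az -0.784 z [ 0.004 -0.001 -1.   ] q [-0.29   0.371  1.829  0.     0.938  0.494] w 65.8 F [-0.4  0.7  6.1]
```

View pics/a9.png

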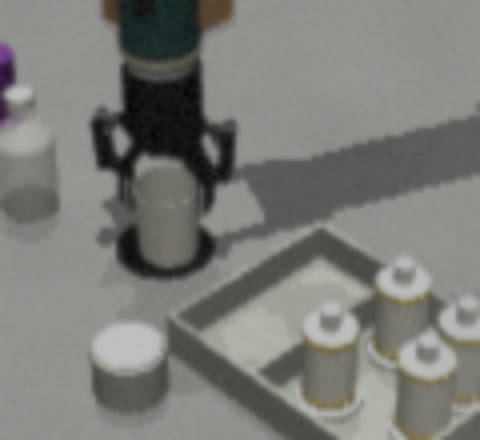

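Gripped at 65.8 mm, which is about 62 mm up the cup. I'll lift it and simulate the tilt path.

Call:
arm_command(
  rows=[
    {"delta_rot": [0,0,0],"xyz": [0,0,-0.01],"gripper": 0.055},
    {"delta_rot": [0,0,0],"xyz": [0,0,-0.025],"gripper": 0.055},
    {"delta_rot": [0,0,0],"xyz": [0,0,-0.035],"gripper": 0.055},
    {"delta_rot": [0,0,0],"xyz": [0,0,-0.035],"gripper": 0.055},
    {"delta_rot": [0,0,0],"xyz": [0,0,-0.03],"gripper": 0.055},
    {"delta_rot": [0,0,0],"xyz": [0,0,-0.02],"gripper": 0.055},
    {"delta_rot": [0,0,0],"xyz": [0,0,0],"gripper": 0.055},
    {"delta_rot": [0,0,0],"xyz": [0,0,0],"gripper": 0.055},
  ],
)

```text
time: 32.45
tool_pos: [0.622, -0.1597, 0.1997]
tcp_rot: [2.903, -1.2, 0.0]
wrist_force: [-0.0, 0.9, -1.7]
width: 0.768
```

```bash
python3 go.py .643,.042,.2; python3 - <<'E'
from h import *
a=cam('scene')['pixels']
i=a[100:280,180:340]
cv2.imwrite('pics/a10.png',cv2.resize(i[...,::-1],None,fx=3,fy=3))
from plan import *
F=make(1,False);q=Q[-1];a=np.pi/4
for ph,z in [(0,.2),(.3,.2),(.6,.2),(.9,.2),(1.2,.2),(1.3,.165),(1.4,.165),(1.5,.165),(1.6,.165),(1.7,.165),(1.8,.165),(1.9,.165)]:
    p=np.array([.643,.042,z]);qn,e=ik(F,p,tool(a,ph,1),q);print(ph,round(e,4),qn.round(2),np.abs(qn-q).max().round(2),'wrist',(p-.345*tool(a,ph,1).as_matrix()[:,2]).round(3));q=qn
E
```

```text
t 32.45 pos [ 0.622  -0.1597  0.1997] toolx az -0.784 z [ 0. -0. -1.] q [-0.29   0.223  1.713 -0.     1.205  0.494] w 65.6 F [-0.   0.9 -1.7]
(0.643, 0.042, 0.2) tool shift [-0.1276 -0.1576 -0.0003] rows@45mm 4
0 0.0 [ 0.03  0.23  1.71 -0.    1.21  0.81] 0.32 wrist [0.643 0.042 0.545]
0.3 0.0 [-0.1   0.1   1.88  0.28  0.98  0.55] 0.28 wrist [ 0.571 -0.03   0.53 ]
0.6 0.0 [-0.24  0.04  2.04  0.69  0.85  0.13] 0.42 wrist [ 0.505 -0.096  0.485]
0.9 0.0 [-0.37  0.05  2.18  1.17  0.89 -0.37] 0.5 wrist [ 0.452 -0.149  0.414]
1.2 0.0 [-0.48  0.17  2.26  1.55  1.09 -0.8 ] 0.43 wrist [ 0.416 -0.185  0.325]
1.3 0.0 [-0.5   0.3   2.28  1.67  1.19 -1.  ] 0.2 wrist [ 0.408 -0.193  0.257]
1.4 0.0 [-0.52  0.38  2.29  1.73  1.3  -1.09] 0.1 wrist [ 0.403 -0.198  0.224]
1.5 0.0 [-0.53  0.46  2.28  1.78  1.41 -1.18] 0.11 wrist [ 0.4   -0.201  0.189]
1.6 0.0 [-0.53  0.54  2.27  1.82  1.52 -1.25] 0.11 wrist [ 0.399 -0.202  0.155]
1.7 0.0 [-0.52  0.62  2.25  1.86  1.63 -1.31] 0.11 wrist [ 0.401 -0.2    0.121]
1.8 0.0 [-0.51  0.71  2.23  1.89  1.74 -1.37] 0.11 wrist [ 0.405 -0.196  0.087]
1.9 0.0 [-0.49  0.79  2.19  1.91  1.85 -1.41] 0.11 wrist [ 0.412 -0.189  0.053]
```

View pics/a10.png

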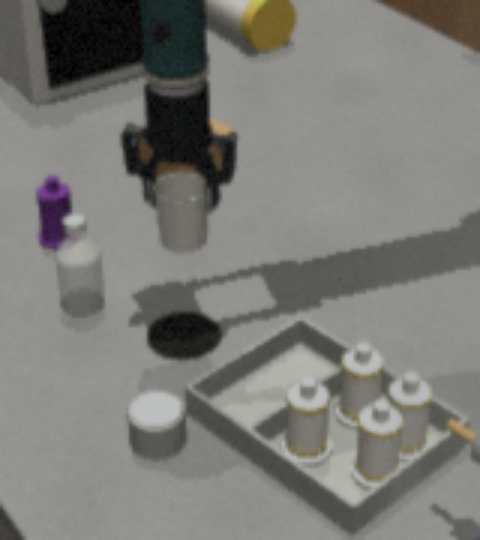

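The cup is lifted upright and the mat is clear at (184,335) in the crop. Next: carry it to the narrow bay, then tilt in stages.

Call:
arm_command(
  rows=[
    {"delta_rot": [0,0,0],"xyz": [-0.0128,-0.0158,0],"gripper": 0.055},
    {"delta_rot": [0,0,0],"xyz": [-0.0255,-0.0315,0],"gripper": 0.055},
    {"delta_rot": [0,0,0],"xyz": [-0.0255,-0.0315,0],"gripper": 0.055},
    {"delta_rot": [0,0,0],"xyz": [-0.0255,-0.0315,0],"gripper": 0.055},
    {"delta_rot": [0,0,0],"xyz": [-0.0255,-0.0315,0],"gripper": 0.055},
    {"delta_rot": [0,0,0],"xyz": [-0.0128,-0.0158,0],"gripper": 0.055},
    {"delta_rot": [0,0,0],"xyz": [0,0,0],"gripper": 0.055},
    {"delta_rot": [0,0,0],"xyz": [0,0,0],"gripper": 0.055},
  ],
)

```text
time: 33.3
tool_pos: [0.6419, 0.0423, 0.1974]
tcp_rot: [2.902, -1.197, -0.005]
wrist_force: [0.4, -0.1, -1.5]
width: 0.775
```

Call:
arm_command(
  rows=[
    {"delta_rot": [0.05,0,0],"xyz": [0,0,0],"gripper": 0.055},
    {"delta_rot": [0.09,0,0],"xyz": [0,0,0],"gripper": 0.055},
    {"delta_rot": [0.09,0,0],"xyz": [0,0,0],"gripper": 0.055},
    {"delta_rot": [0.09,0,0],"xyz": [0,0,0],"gripper": 0.055},
    {"delta_rot": [0.09,0,0],"xyz": [0,0,0],"gripper": 0.055},
    {"delta_rot": [0.09,0,0],"xyz": [0,0,0],"gripper": 0.055},
    {"delta_rot": [0.09,0,0],"xyz": [0,0,0],"gripper": 0.055},
    {"delta_rot": [0.09,0,0],"xyz": [0,0,0],"gripper": 0.055},
    {"delta_rot": [0.09,0,0],"xyz": [0,0,0],"gripper": 0.055},
    {"delta_rot": [0.09,0,0],"xyz": [0,0,0],"gripper": 0.055},
    {"delta_rot": [0.07,0,0],"xyz": [0,0,0],"gripper": 0.055},
    {"delta_rot": [0,0,0],"xyz": [0,0,0],"gripper": 0.055},
  ],
)

```text
time: 34.5
tool_pos: [0.6405, 0.0401, 0.1957]
tcp_rot: [-2.076, 0.866, -0.425]
wrist_force: [-0.4, 0.8, -1.8]
width: 0.771
```

```bash
python3 go.py .643,.042,.165; python3 - <<'E'
from h import *
a=cam('scene')['pixels'];b=cam('top')['pixels']
i=np.hstack([a[100:290,200:360],b[100:290,140:300]])
cv2.imwrite('pics/a11.png',cv2.resize(i[...,::-1],None,fx=2.5,fy=2.5))
E
```

```text
t 34.5 pos [0.6405 0.0401 0.1957] toolx az -0.7878 z [ 0.564  0.566 -0.601] q [-0.392  0.063  2.191  1.216  0.907 -0.42 ] w 65.8 F [-0.4  0.8 -1.8]
(0.643, 0.042, 0.165) tool shift [0.0006 0.0226 0.0209] rows@45mm 1
```

View pics/a11.png

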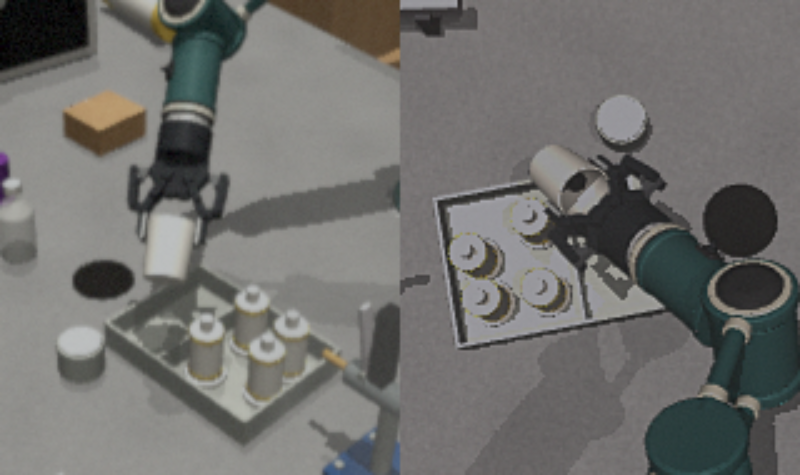

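Tilted about 0.93 rad with the balls still in the cup and its mouth above the narrow bay. I'll lower it, then tilt on.

Call:
arm_command(
  rows=[
    {"delta_rot": [0,0,0],"xyz": [0,0.0115,0.0105],"gripper": 0.055},
    {"delta_rot": [0,0,0],"xyz": [0,0.0115,0.0105],"gripper": 0.055},
    {"delta_rot": [0.06,0,0],"xyz": [0,0,0],"gripper": 0.055},
    {"delta_rot": [0.06,0,0],"xyz": [0,0,0],"gripper": 0.055},
    {"delta_rot": [0.06,0,0],"xyz": [0,0,0],"gripper": 0.055},
    {"delta_rot": [0.06,0,0],"xyz": [0,0,0],"gripper": 0.055},
    {"delta_rot": [0.06,0,0],"xyz": [0,0,0],"gripper": 0.055},
    {"delta_rot": [0,0,0],"xyz": [0,0,0],"gripper": 0.055},
  ],
)

```text
time: 35.4
tool_pos: [0.645, 0.0441, 0.1672]
tcp_rot: [-1.801, 0.746, -0.522]
wrist_force: [-0.2, -0.1, -1.9]
width: 0.766
```

```bash
python3 go.py .643,.042,.165; python3 - <<'E'
from h import *
a=cam('scene')['pixels'];c=cam('top');b=c['pixels']
i=np.hstack([a[100:290,200:360],b[100:290,140:300]])
cv2.imwrite('pics/a12.png',cv2.resize(i[...,::-1],None,fx=2.5,fy=2.5))
g=b.mean(2);P=cloud(c)
m=((g<60)&(np.hypot(P[...,0]-.62,P[...,1]+.165)<.06)&(abs(P[...,2])<.02)).astype(np.uint8)
v,u=np.nonzero(m);print(m.sum(),P[v,u].min(0),P[v,u].max(0))
E
```

```text
t 35.4 pos [0.645  0.0441 0.1672] toolx az -0.7836 z [ 0.664  0.668 -0.337] q [-0.481  0.254  2.273  1.609  1.119 -0.909] w 65.4 F [-0.2 -0.1 -1.9]
(0.643, 0.042, 0.165) tool shift [ 0.0001  0.003  -0.0021] rows@45mm 1
677 [ 0.57512615 -0.21543892 -0.0051435 ] [ 0.67206985 -0.1182401   0.01228657]
```

View pics/a12.png

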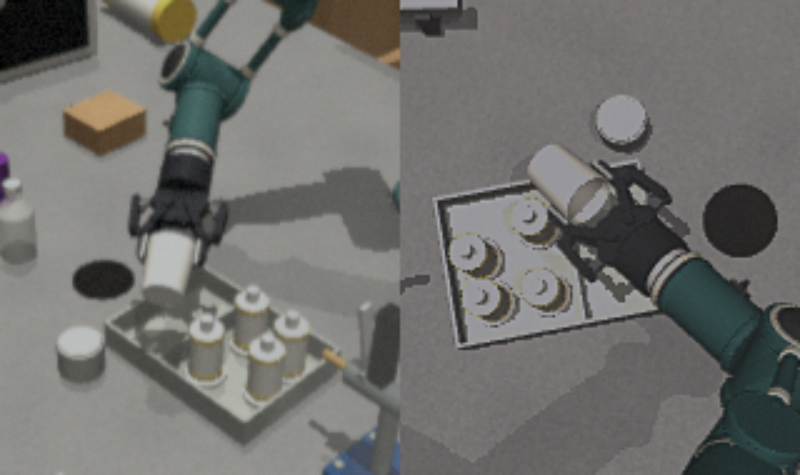

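Tilt is 1.23 rad. The mat centre is (0.624, -0.167). Continuing the pour gently.

Call:
arm_command(
  rows=[
    {"delta_rot": [0.05,0,0],"xyz": [0,0.001,0],"gripper": 0.055},
    {"delta_rot": [0.05,0,0],"xyz": [0,0,0],"gripper": 0.055},
    {"delta_rot": [0.05,0,0],"xyz": [0,0,0],"gripper": 0.055},
    {"delta_rot": [0.05,0,0],"xyz": [0,0,0],"gripper": 0.055},
    {"delta_rot": [0.05,0,0],"xyz": [0,0,0],"gripper": 0.055},
    {"delta_rot": [0.05,0,0],"xyz": [0,0,0],"gripper": 0.055},
    {"delta_rot": [0.05,0,0],"xyz": [0,0,0],"gripper": 0.055},
    {"delta_rot": [0,0,0],"xyz": [0,0,0],"gripper": 0.055},
  ],
)

```text
time: 36.3
tool_pos: [0.6457, 0.0444, 0.1672]
tcp_rot: [-1.476, 0.609, -0.612]
wrist_force: [0.4, 0.1, -2.0]
width: 0.77
```

```bash
python3 go.py .643,.042,.165; python3 - <<'E'
from h import *
a=cam('scene')['pixels'];c=cam('top');b=c['pixels']
i=np.hstack([a[100:290,200:360],b[100:290,140:300]])
cv2.imwrite('pics/a13.png',cv2.resize(i[...,::-1],None,fx=2.5,fy=2.5))
E
```

```text
t 36.3 pos [0.6457 0.0444 0.1672] toolx az -0.7822 z [0.705 0.709 0.008] q [-0.523  0.519  2.27   1.817  1.489 -1.228] w 65.7 F [ 0.4  0.1 -2. ]
(0.643, 0.042, 0.165) tool shift [-0.0002  0.0022 -0.0036] rows@45mm 1
```

View pics/a13.png

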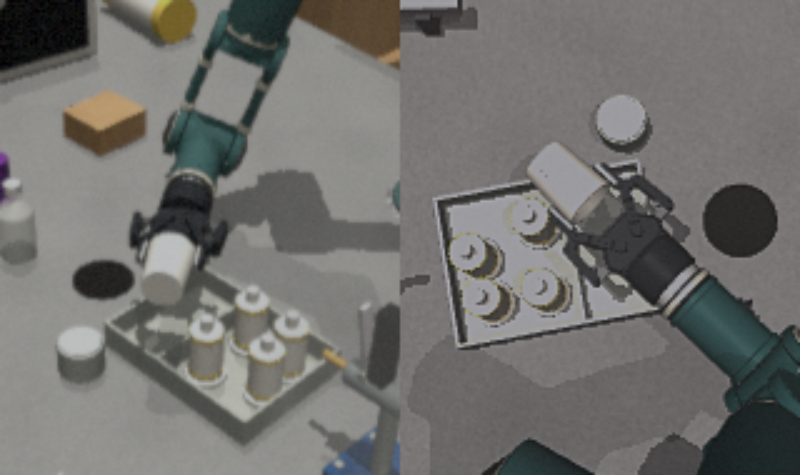

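Call:
arm_command(
  rows=[
    {"delta_rot": [0.05,0,0],"xyz": [0,0,0],"gripper": 0.055},
    {"delta_rot": [0.05,0,0],"xyz": [0,0,0],"gripper": 0.055},
    {"delta_rot": [0.04,0,0],"xyz": [0,0,0],"gripper": 0.055},
    {"delta_rot": [0.03,0,0],"xyz": [0,0,0],"gripper": 0.055},
    {"delta_rot": [0,0,0],"xyz": [0,0,0],"gripper": 0.055},
    {"delta_rot": [0,0,0],"xyz": [0,0,0],"gripper": 0.055},
    {"delta_rot": [0,0,0],"xyz": [0,0,0],"gripper": 0.055},
    {"delta_rot": [0,0,0],"xyz": [0,0,0],"gripper": 0.055},
    {"delta_rot": [0,0,0],"xyz": [0,0,0],"gripper": 0.055},
  ],
)

```text
time: 37.3
tool_pos: [0.6453, 0.0439, 0.1685]
tcp_rot: [-1.315, 0.543, -0.652]
wrist_force: [-0.3, -0.3, -1.6]
width: 0.768
```

```bash
python3 go.py .643,.042,.165; python3 - <<'E'
from h import *
a=cam('scene')['pixels'];c=cam('top');b=c['pixels']
i=np.hstack([a[120:250,200:310],b[140:270,180:290]])
cv2.imwrite('pics/a14.png',cv2.resize(i[...,::-1],None,fx=3.6,fy=3.6))
E
```

```text
t 37.3 pos [0.6453 0.0439 0.1685] toolx az -0.784 z [0.695 0.697 0.178] q [-0.512  0.66   2.238  1.877  1.68  -1.336] w 65.6 F [-0.3 -0.3 -1.6]
(0.643, 0.042, 0.165) tool shift [-0.0003  0.003  -0.0035] rows@45mm 1
```

View pics/a14.png

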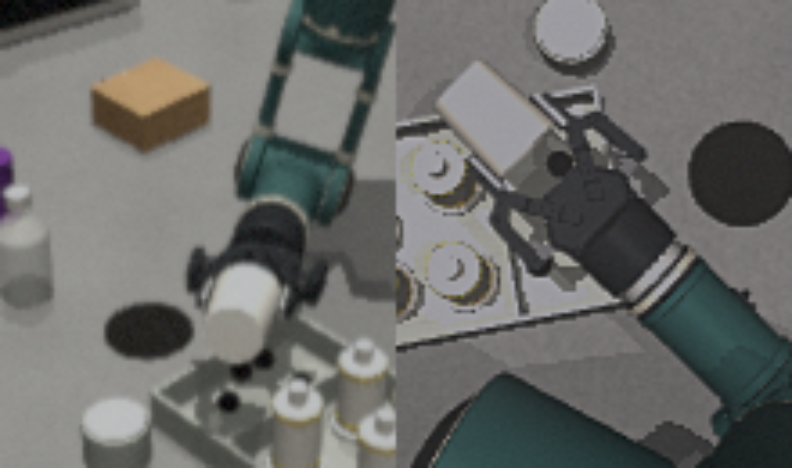

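Balls are coming out, at about (228,400), (240,372) and (264,358). One shows near the rim at (560,162) in the top view. I'll wait and look again.

Call:
arm_command(
  rows=[
    {"delta_rot": [0.03,0,0],"xyz": [0,0.015,0],"gripper": 0.055},
    {"delta_rot": [0.04,0,0],"xyz": [0,-0.015,0],"gripper": 0.055},
    {"delta_rot": [0,0,0],"xyz": [0,0,0],"gripper": 0.055},
    {"delta_rot": [0,0,0],"xyz": [0,0,0],"gripper": 0.055},
    {"delta_rot": [0,0,0],"xyz": [0,0,0],"gripper": 0.055},
    {"delta_rot": [0,0,0],"xyz": [0,0,0],"gripper": 0.055},
    {"delta_rot": [0,0,0],"xyz": [0,0,0],"gripper": 0.055},
  ],
)

```text
time: 38.1
tool_pos: [0.6449, 0.0436, 0.1681]
tcp_rot: [-1.249, 0.516, -0.665]
wrist_force: [0.3, -0.1, -0.9]
width: 0.77
```

```bash
python3 go.py .643,.042,.165; python3 - <<'E'
from h import *
a=cam('scene')['pixels'];c=cam('top');b=c['pixels']
i=np.hstack([a[120:250,200:310],b[140:270,180:290]])
cv2.imwrite('pics/a15.png',cv2.resize(i[...,::-1],None,fx=3.6,fy=3.6))
E
```

```text
t 38.1 pos [0.6449 0.0436 0.1681] toolx az -0.7841 z [0.684 0.686 0.246] q [-0.502  0.719  2.219  1.896  1.759 -1.372] w 65.8 F [ 0.3 -0.1 -0.9]
(0.643, 0.042, 0.165) tool shift [-0.0002  0.0024 -0.0032] rows@45mm 1
```

View pics/a15.png

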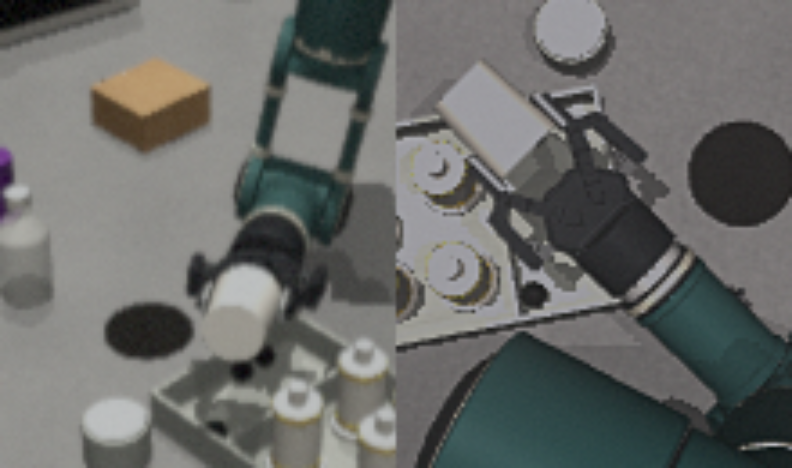

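Looks empty, with a ball settling near the divider at (533,293). Tilting back upright.

Call:
arm_command(
  rows=[
    {"delta_rot": [0,0,0],"xyz": [0,-0.029,0.0074],"gripper": 0.055},
    {"delta_rot": [-0.09,0,0],"xyz": [0,0,0],"gripper": 0.055},
    {"delta_rot": [-0.1,0,0],"xyz": [0,0,0],"gripper": 0.055},
    {"delta_rot": [-0.1,0,0],"xyz": [0,0,0],"gripper": 0.055},
    {"delta_rot": [-0.1,0,0],"xyz": [0,0,0],"gripper": 0.055},
    {"delta_rot": [-0.1,0,0],"xyz": [0,0,0],"gripper": 0.055},
    {"delta_rot": [-0.1,0,0],"xyz": [0,0,0],"gripper": 0.055},
    {"delta_rot": [-0.1,0,0],"xyz": [0,0,0],"gripper": 0.055},
    {"delta_rot": [-0.09,0,0],"xyz": [0,0,0],"gripper": 0.055},
    {"delta_rot": [-0.09,0,0],"xyz": [0,0,0],"gripper": 0.055},
    {"delta_rot": [-0.09,0,0],"xyz": [0,0,0],"gripper": 0.055},
  ],
)

```text
time: 39.3
tool_pos: [0.6441, 0.0437, 0.198]
tcp_rot: [-2.143, 0.886, -0.405]
wrist_force: [-0.3, 0.9, -1.2]
width: 0.77
```

Call:
arm_command(
  rows=[
    {"delta_rot": [-0.09,0,0],"xyz": [0,0,0],"gripper": 0.055},
    {"delta_rot": [-0.09,0,0],"xyz": [0,0,0],"gripper": 0.055},
    {"delta_rot": [-0.09,0,0],"xyz": [0,0,0],"gripper": 0.055},
    {"delta_rot": [-0.09,0,0],"xyz": [0,0,0],"gripper": 0.055},
    {"delta_rot": [-0.09,0,0],"xyz": [0,0,0],"gripper": 0.055},
    {"delta_rot": [-0.09,0,0],"xyz": [0,0,0],"gripper": 0.055},
    {"delta_rot": [-0.09,0,0],"xyz": [0,0,0],"gripper": 0.055},
    {"delta_rot": [-0.09,0,0],"xyz": [0,0,0],"gripper": 0.055},
    {"delta_rot": [-0.049,0,0],"xyz": [0,0,0],"gripper": 0.055},
    {"delta_rot": [0,0,0],"xyz": [0,0,0],"gripper": 0.055},
    {"delta_rot": [0,0,0],"xyz": [0,0,0],"gripper": 0.055},
  ],
)

```text
time: 40.4
tool_pos: [0.6441, 0.044, 0.197]
tcp_rot: [-2.825, 1.167, -0.051]
wrist_force: [0.0, -0.0, -1.1]
width: 0.77
```

```bash
python3 go.py .624,-.166,.2; python3 - <<'E'
from h import *
from scipy.spatial.transform import Rotation as R
M=R.from_rotvec(bot.read_state()['tcp_rot']).as_matrix();print('untilt about tool x,y:',M.T@np.cross(M[:,2],[0,0,-1]))
a=cam('scene')['pixels'];c=cam('top');b=c['pixels']
i=np.hstack([a[120:290,200:340],b[130:300,150:290]])
cv2.imwrite('pics/a16.png',cv2.resize(i[...,::-1],None,fx=2.8,fy=2.8))
E
```

```text
t 40.4 pos [0.6441 0.044  0.197 ] toolx az -0.7833 z [ 0.063  0.065 -0.996] q [-0.006  0.19   1.76   0.073  1.129  0.749] w 65.7 F [ 0.  -0.  -1.1]
(0.624, -0.166, 0.2) tool shift [ 0.134   0.162  -0.0179] rows@45mm 4
untilt about tool x,y: [-9.05236001e-02  1.62077454e-03 -3.03121726e-19]
```

View pics/a16.png

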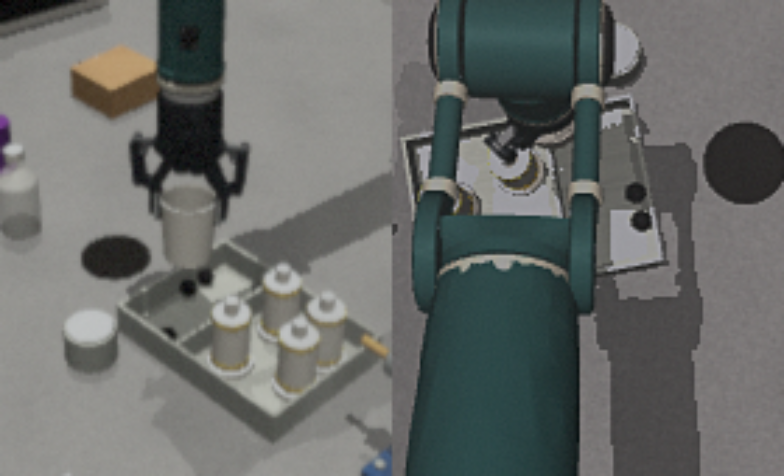

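Three balls are visible in the narrow bay so far. Levelling out and taking the cup back to the mat.

Call:
arm_command(
  rows=[
    {"delta_rot": [-0.0905,0.0015,0],"xyz": [0,0,0],"gripper": 0.055},
    {"delta_rot": [0,0,0],"xyz": [0.0134,0.0163,0],"gripper": 0.055},
    {"delta_rot": [0,0,0],"xyz": [0.0268,0.0326,0],"gripper": 0.055},
    {"delta_rot": [0,0,0],"xyz": [0.0268,0.0326,0],"gripper": 0.055},
    {"delta_rot": [0,0,0],"xyz": [0.0268,0.0326,0],"gripper": 0.055},
    {"delta_rot": [0,0,0],"xyz": [0.0268,0.0326,0],"gripper": 0.055},
    {"delta_rot": [0,0,0],"xyz": [0.0134,0.0163,0],"gripper": 0.055},
    {"delta_rot": [0,0,0],"xyz": [0,0,0.03],"gripper": 0.055},
    {"delta_rot": [0,0,0],"xyz": [0,0,0.04],"gripper": 0.055},
    {"delta_rot": [0,0,0],"xyz": [0,0,0.03],"gripper": 0.055},
    {"delta_rot": [0,0,0],"xyz": [0,0,0],"gripper": 0.055},
    {"delta_rot": [0,0,0],"xyz": [0,0,0],"gripper": 0.055},
  ],
)

```text
time: 41.7
tool_pos: [0.6239, -0.1667, 0.0977]
tcp_rot: [-2.903, 1.202, -0.0]
wrist_force: [-0.2, 0.5, -0.0]
width: 0.771
```

```bash
python3 go.py .624,-.166,.049; python3 - <<'E'
from h import *
from scipy.spatial.transform import Rotation as R
M=R.from_rotvec(bot.read_state()['tcp_rot']).as_matrix();print('untilt about tool x,y:',M.T@np.cross(M[:,2],[0,0,-1]))
a=cam('scene')['pixels'];c=cam('top');b=c['pixels']
i=np.hstack([a[120:290,200:340],b[130:300,150:290]])
cv2.imwrite('pics/a17.png',cv2.resize(i[...,::-1],None,fx=2.8,fy=2.8))
E
```

```text
t 41.7 pos [ 0.6239 -0.1667  0.0977] toolx az -0.7849 z [ 0.  0. -1.] q [-0.3    0.319  1.793  0.     1.03   0.485] w 65.8 F [-0.2  0.5 -0. ]
(0.624, -0.166, 0.049) tool shift [-0.0004 -0.0006  0.0487] rows@45mm 2
untilt about tool x,y: [-7.38443222e-05 -2.07878293e-05  9.81966444e-26]
```

View pics/a17.png

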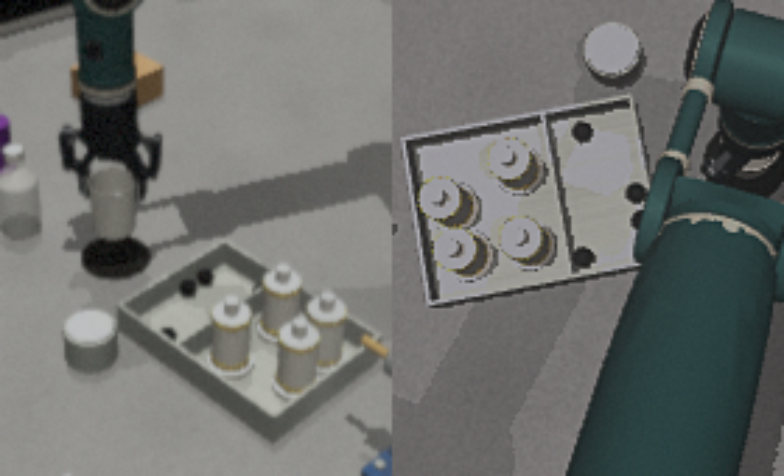

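Four balls are in the narrow bay, at (582,131), (634,192), (638,218) and (583,257). Setting the cup down.

Call:
arm_command(
  rows=[
    {"delta_rot": [0,0,0],"xyz": [0,0,0.025],"gripper": 0.055},
    {"delta_rot": [0,0,0],"xyz": [0,0,0.015],"gripper": 0.055},
    {"delta_rot": [0,0,0],"xyz": [0,0,0.006],"gripper": 0.055},
    {"delta_rot": [0,0,0],"xyz": [0,0,0],"gripper": 0.055},
    {"delta_rot": [0,0,0],"xyz": [0,0,0],"gripper": 0.055},
  ],
)

```text
time: 42.3
tool_pos: [0.6254, -0.1666, 0.0526]
tcp_rot: [2.903, -1.2, 0.004]
wrist_force: [0.3, -0.6, -1.8]
width: 0.769
```

```bash
python3 go.py .624,-.166,.048
```

```text
t 42.3 pos [ 0.6254 -0.1666  0.0526] toolx az -0.784 z [ 0.002 -0.001 -1.   ] q [-0.299  0.37   1.818 -0.     0.951  0.485] w 65.7 F [ 0.3 -0.6 -1.8]
(0.624, -0.166, 0.048) tool shift [-0.0014  0.0006  0.0046] rows@45mm 1
```

Call:
arm_command(
  rows=[
    {"delta_rot": [0,0,0],"xyz": [0,0,0.003],"gripper": 0.055},
    {"delta_rot": [0,0,0],"xyz": [0,0,0.001],"gripper": 0.055},
    {"delta_rot": [0,0,0],"xyz": [0,0,0],"gripper": 0.055},
    {"delta_rot": [0,0,0],"xyz": [0,0,0],"gripper": 0.0854},
    {"delta_rot": [0,0,0],"xyz": [0,0,0],"gripper": 0.0854},
    {"delta_rot": [0,0,0],"xyz": [0,0,0],"gripper": 0.0854},
    {"delta_rot": [0,0,0],"xyz": [0,0,-0.02],"gripper": 0.0854},
    {"delta_rot": [0,0,0],"xyz": [0,0,-0.04],"gripper": 0.0854},
    {"delta_rot": [0,0,0],"xyz": [0,0,-0.045],"gripper": 0.0854},
    {"delta_rot": [0,0,0],"xyz": [0,0,-0.045],"gripper": 0.0854},
    {"delta_rot": [0,0,0],"xyz": [0,0,-0.045],"gripper": 0.0854},
    {"delta_rot": [0,0,0],"xyz": [0,0,-0.045],"gripper": 0.0854},
  ],
)

```text
time: 43.5
tool_pos: [0.6243, -0.1662, 0.29]
tcp_rot: [2.903, -1.2, 0.003]
wrist_force: [1.2, -0.7, 0.1]
width: 1.0
```

```bash
python3 go.py .545,.34,.34; python3 - <<'E'
from h import *
a=cam('scene')['pixels'];c=cam('top');b=c['pixels']
i=np.hstack([a[120:290,200:340],b[130:300,170:310]])
cv2.imwrite('pics/a18.png',cv2.resize(i[...,::-1],None,fx=2.8,fy=2.8))
E
```

```text
t 43.5 pos [ 0.6243 -0.1662  0.29  ] toolx az -0.7841 z [ 0.002 -0.001 -1.   ] q [-0.299  0.179  1.599 -0.     1.361  0.485] w 85.4 F [ 1.2 -0.7  0.1]
(0.545, 0.34, 0.34) tool shift [-0.4135 -0.3025 -0.0505] rows@45mm 10
```

View pics/a18.png

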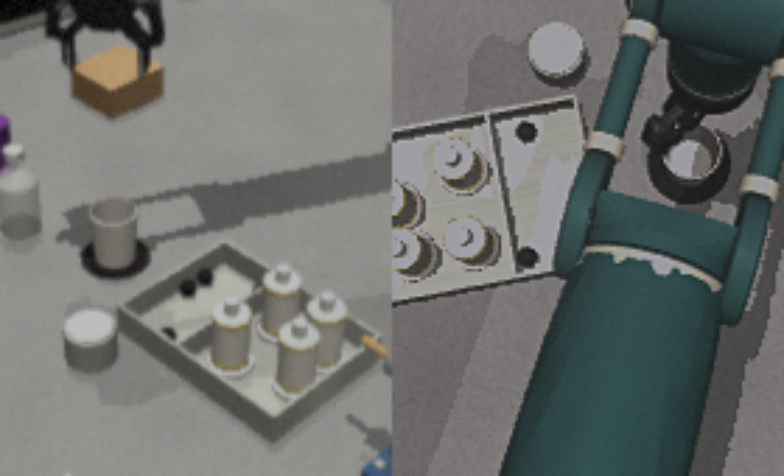

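The cup stands on its mat and its floor shows empty at (690,155). Now I'll measure the gun.

```bash
python3 - <<'E'
from h import *
pts={}
for n in('top','scene'):
    c=cam(n);P=cloud(c);x,y,z=P[...,0],P[...,1],P[...,2];rgb=c['pixels'].astype(int)
    reg=(abs(x-.55)<.12)&(y>.2)&(y<.5)&(z>.004)&(z<.29)
    top=reg&(z>.25)
    print(n,'grip top',top.sum(),P[top].mean(0).round(4),P[top].min(0).round(4),P[top].max(0).round(4))
    if top.sum()>8:
        v,u=np.nonzero(top);t=P[top][:,:2];print(cv2.minAreaRect(t.astype(np.float32)))
    br=reg&(rgb[...,0]>rgb[...,2]*1.6)&(rgb[...,0]>60)
    q=P[br];print('brass',br.sum(),q.min(0).round(3),q.max(0).round(3))
    f=q[q[:,1]<.32];b=q[q[:,1]>.36]
    print('front',f.mean(0).round(4),f[f[:,1].argmin()].round(4),'back',b.mean(0).round(4))
    bl=reg&(rgb[...,2]>rgb[...,0]*1.5)&(z<.03);q=P[bl];print('blue',bl.sum(),q.mean(0).round(4),cv2.minAreaRect(q[:,:2].astype(np.float32)))
    i=c['pixels'][170:300,60:170] if n=='top' else c['pixels'][200:310,310:400]
    cv2.imwrite(f'pics/g_{n}.png',cv2.resize(i[...,::-1],None,fx=5,fy=5,interpolation=cv2.INTER_CUBIC))
E
```

```text
top grip top 102 [0.5461 0.3478 0.2577] [0.5328 0.3354 0.2509] [0.5608 0.3624 0.2625]
((0.5466790795326233, 0.3487515151500702), (0.027602534741163254, 0.02688799984753132), 2.0031473636627197)
brass 104 [0.528 0.206 0.005] [0.615 0.418 0.152]
front [0.5588 0.2776 0.1264] [0.5278 0.2057 0.0048] back [0.5375 0.4059 0.1439]
blue 538 [0.529  0.3623 0.0109] ((0.5439875721931458, 0.3695582151412964), (0.10855647921562195, 0.10026033967733383), 7.73954439163208)
scene grip top 77 [0.553  0.3554 0.2578] [0.535  0.3397 0.25  ] [0.566  0.3692 0.2619]
((0.5502516031265259, 0.3533448874950409), (0.030305244028568268, 0.027135537937283516), 12.020868301391602)
brass 66 [0.536 0.27  0.138] [0.568 0.421 0.148]
front [0.5623 0.2851 0.1417] [0.5611 0.2699 0.1382] back [0.5452 0.4068 0.1444]
blue 436 [0.5572 0.3808 0.0112] ((0.5500428080558777, 0.3724997639656067), (0.11059015244245529, 0.09800330549478531), 8.759086608886719)
```

View pics/g_top.png

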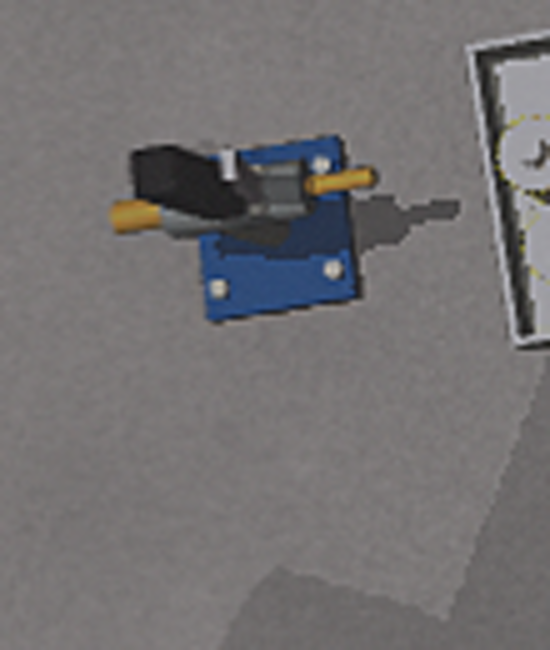

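View pics/g_scene.png

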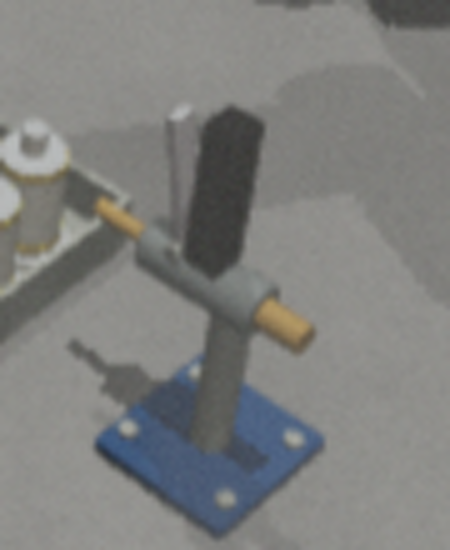

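Call:
arm_command(
  rows=[
    {"delta_rot": [0,0,0.107],"xyz": [0,0,0],"gripper": 0.0854},
    {"delta_rot": [0,0,0.107],"xyz": [0,0,0],"gripper": 0.0854},
    {"delta_rot": [0,0,0.107],"xyz": [0,0,0],"gripper": 0.0854},
    {"delta_rot": [0,0,0.107],"xyz": [0,0,0],"gripper": 0.0854},
    {"delta_rot": [0,0,0.107],"xyz": [0,0,0],"gripper": 0.0854},
    {"delta_rot": [0,0,0.107],"xyz": [0,0,0],"gripper": 0.0854},
    {"delta_rot": [0,0,0],"xyz": [0,0,-0.03],"gripper": 0.0854},
    {"delta_rot": [0,0,0],"xyz": [0,0,-0.02],"gripper": 0.0854},
    {"delta_rot": [0,0,0],"xyz": [0,0,0],"gripper": 0.0854},
  ],
)

```text
time: 44.6
tool_pos: [0.6252, -0.1665, 0.3393]
tcp_rot: [-2.375, 2.054, -0.006]
wrist_force: [-0.5, -0.8, 0.2]
width: 0.997
```

```bash
python3 go.py .549,.345,.34; python3 - <<'E'
from plan import *
F=make(1,False);q=Q[-1]
th=-1.426
M=R.from_matrix(np.stack([[np.cos(th),np.sin(th),0],[np.sin(th),-np.cos(th),0],[0,0,-1]],1))
for p in [(.6,.1,.34),(.549,.345,.34),(.549,.345,.212)]:
    q,e=ik(F,np.array(p),M,q);print(p,e.round(5),q.round(2))
E
```

```text
t 44.6 pos [ 0.6252 -0.1665  0.3393] toolx az -1.4261 z [ 0.004 -0.001 -1.   ] q [-0.299  0.163  1.529 -0.     1.445  1.127] w 85.1 F [-0.5 -0.8  0.2]
(0.549, 0.345, 0.34) tool shift [-0.5171  0.0017 -0.0017] rows@45mm 12
(0.6, 0.1, 0.34) 0.0 [0.12 0.09 1.61 0.   1.44 1.55]
(0.549, 0.345, 0.34) 0.0 [ 0.52  0.17  1.52 -0.    1.45  1.95]
(0.549, 0.345, 0.212) 0.0 [ 0.52  0.23  1.69 -0.    1.23  1.95]
```

Call:
arm_command(
  rows=[
    {"delta_rot": [0,0,0],"xyz": [-0.0225,0,0],"gripper": 0.0854},
    {"delta_rot": [0,0,0],"xyz": [-0.045,0,0],"gripper": 0.0854},
    {"delta_rot": [0,0,0],"xyz": [-0.047,0,0],"gripper": 0.0854},
    {"delta_rot": [0,0,0],"xyz": [-0.047,0,0],"gripper": 0.0854},
    {"delta_rot": [0,0,0],"xyz": [-0.047,0,0],"gripper": 0.0854},
    {"delta_rot": [0,0,0],"xyz": [-0.047,0,0],"gripper": 0.0854},
    {"delta_rot": [0,0,0],"xyz": [-0.047,0,0],"gripper": 0.0854},
    {"delta_rot": [0,0,0],"xyz": [-0.047,0,0],"gripper": 0.0854},
    {"delta_rot": [0,0,0],"xyz": [-0.047,0,0],"gripper": 0.0854},
    {"delta_rot": [0,0,0],"xyz": [-0.047,0,0],"gripper": 0.0854},
    {"delta_rot": [0,0,0],"xyz": [-0.045,0,0],"gripper": 0.0854},
    {"delta_rot": [0,0,0],"xyz": [-0.0286,0,0],"gripper": 0.0854},
  ],
)

```text
time: 45.8
tool_pos: [0.5478, 0.348, 0.3337]
tcp_rot: [2.376, -2.05, -0.001]
wrist_force: [0.1, -0.8, -1.2]
width: 0.999
```

Call:
arm_command(
  rows=[
    {"delta_rot": [0,0,0],"xyz": [0,0,0],"gripper": 0.0854},
    {"delta_rot": [0,0,0],"xyz": [0,0,0],"gripper": 0.0854},
    {"delta_rot": [0,0,0],"xyz": [0,0,0],"gripper": 0.0854},
  ],
)

```text
time: 46.1
tool_pos: [0.5496, 0.3442, 0.3357]
tcp_rot: [2.374, -2.054, 0.002]
wrist_force: [-1.0, -0.1, -0.7]
width: 1.002
```

```bash
python3 go.py .549,.345,.212; python3 ports.py; python3 - <<'E'
from h import *
a=cam('scene')['pixels'];c=cam('top');b=c['pixels']
i=np.hstack([a[150:310,260:400],b[130:290,170:310]])
cv2.imwrite('pics/b1.png',cv2.resize(i[...,::-1],None,fx=2.8,fy=2.8))
E
```

```text
t 46.1 pos [0.5496 0.3442 0.3357] toolx az -1.4268 z [-0.001 -0.003 -1.   ] q [ 0.522  0.171  1.526 -0.002  1.446  1.949] w 85.6 F [-1.  -0.1 -0.7]
(0.549, 0.345, 0.212) tool shift [-0.0012  0.0004  0.1237] rows@45mm 3
scene
25 port [0.534 0.093 0.109] bay-local [-0.041 -0.033] shoulder mid [0.535 0.092 0.09 ] px [301.1 216.6]
27 port [0.524 0.166 0.11 ] bay-local [-0.04   0.042] shoulder mid [0.531 0.166 0.089] px [316.8 226.7]
27 port [0.625 0.106 0.108] bay-local [ 0.051 -0.033] shoulder mid [0.626 0.104 0.089] px [282.1 228.3]
30 port [0.581 0.183 0.11 ] bay-local [0.018 0.05 ] shoulder mid [0.577 0.184 0.089] px [306.7 236.3]
top
29 port [0.619 0.102 0.111] bay-local [ 0.044 -0.036] shoulder mid [0.621 0.103 0.089] px [190.4 185.4]
31 port [0.577 0.18  0.109] bay-local [0.014 0.047] shoulder mid [0.569 0.18  0.09 ] px [165.5 199.6]
28 port [0.53  0.089 0.111] bay-local [-0.046 -0.036] shoulder mid [0.531 0.089 0.09 ] px [194.5 213.8]
31 port [0.519 0.162 0.11 ] bay-local [-0.046  0.038] shoulder mid [0.526 0.162 0.09 ] px [170.9 217.9]
```

View pics/b1.png

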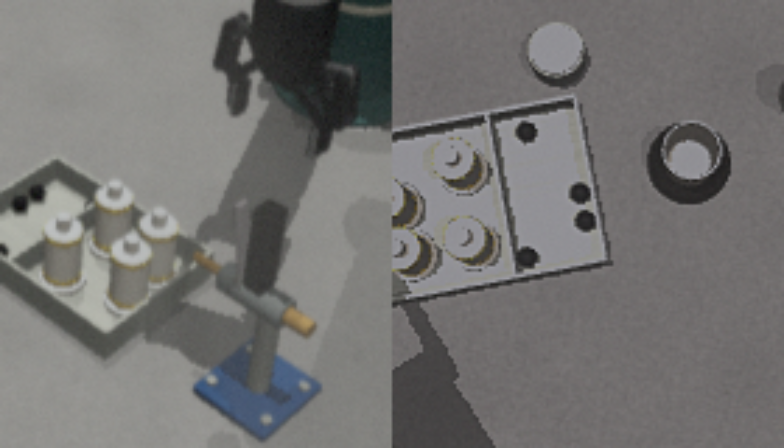

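The cup is empty, four balls lie in the narrow bay, and all four filters stand. Lowering towards the grip, then checking alignment.

Call:
arm_command(
  rows=[
    {"delta_rot": [0,0,0],"xyz": [0,0,0.03],"gripper": 0.0854},
    {"delta_rot": [0,0,0],"xyz": [0,0,0.03],"gripper": 0.0854},
    {"delta_rot": [0,0,0],"xyz": [0,0,0],"gripper": 0.0854},
    {"delta_rot": [0,0,0],"xyz": [0,0,0],"gripper": 0.0854},
  ],
)

```text
time: 46.7
tool_pos: [0.5499, 0.3446, 0.2773]
tcp_rot: [2.375, -2.055, 0.002]
wrist_force: [0.9, 0.2, 0.0]
width: 1.002
```

```bash
python3 go.py .549,.345,.212; python3 - <<'E'
from h import *
a=cam('scene')['pixels']
i=a[190:290,300:400]
cv2.imwrite('pics/b2.png',cv2.resize(i[...,::-1],None,fx=5,fy=5,interpolation=cv2.INTER_CUBIC))
E
```

```text
t 46.7 pos [0.5499 0.3446 0.2773] toolx az -1.4269 z [ 0.    -0.001 -1.   ] q [ 5.220e-01  1.920e-01  1.607e+00 -1.000e-03  1.343e+00  1.949e+00] w 85.6 F [0.9 0.2 0. ]
(0.549, 0.345, 0.212) tool shift [-0.0006  0.0008  0.0653] rows@45mm 2
```

View pics/b2.png

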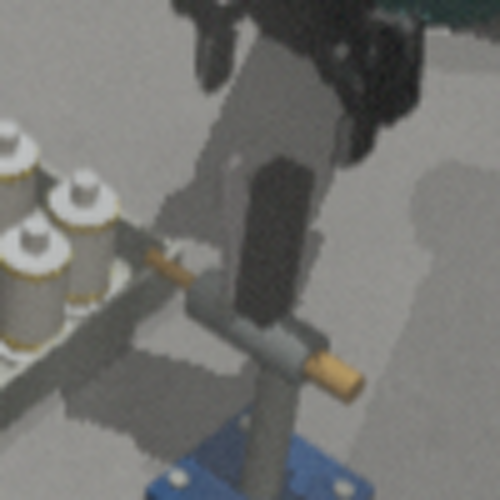

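Call:
arm_command(
  rows=[
    {"delta_rot": [0,0,0],"xyz": [0.003,0,0.01],"gripper": 0.0854},
    {"delta_rot": [0,0,0],"xyz": [0,0,0.015],"gripper": 0.0854},
    {"delta_rot": [0,0,0],"xyz": [0,0,0.015],"gripper": 0.0854},
    {"delta_rot": [0,0,0],"xyz": [0,0,0.015],"gripper": 0.0854},
    {"delta_rot": [0,0,0],"xyz": [0,0,0.01],"gripper": 0.0854},
    {"delta_rot": [0,0,0],"xyz": [0,0,0],"gripper": 0.0854},
  ],
)

```text
time: 47.35
tool_pos: [0.549, 0.3416, 0.2091]
tcp_rot: [2.373, -2.052, -0.0]
wrist_force: [0.2, -0.3, -0.2]
width: 0.999
```

```bash
python3 go.py .549,.345,.212; python3 - <<'E'
from h import *
a=cam('scene')['pixels']
i=a[190:290,300:400]
cv2.imwrite('pics/b3.png',cv2.resize(i[...,::-1],None,fx=5,fy=5,interpolation=cv2.INTER_CUBIC))
E
```

```text
t 47.35 pos [0.549  0.3416 0.2091] toolx az -1.4259 z [-0.003 -0.003 -1.   ] q [ 5.190e-01  2.280e-01  1.690e+00 -1.000e-03  1.228e+00  1.945e+00] w 85.3 F [ 0.2 -0.3 -0.2]
(0.549, 0.345, 0.212) tool shift [-0.0034 -0.0005 -0.0029] rows@45mm 1
```

View pics/b3.png

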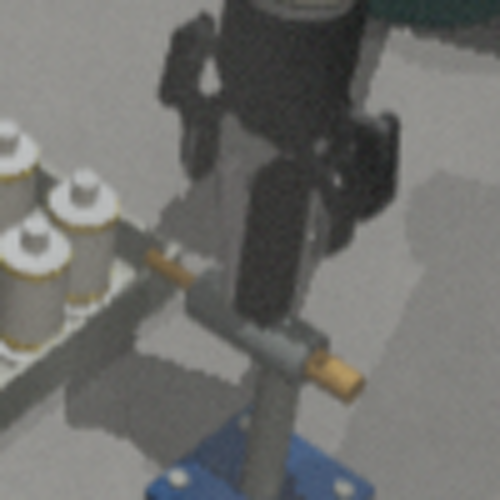

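The fingers straddle grip and trigger with no contact force. Squeezing for the first blast.

Call:
arm_command(
  rows=[
    {"delta_rot": [0,0,0],"xyz": [-0.003,0,0],"gripper": 0.06},
    {"delta_rot": [0,0,0],"xyz": [0,0,0],"gripper": 0.03},
    {"delta_rot": [0,0,0],"xyz": [0,0,0],"gripper": 0.03},
    {"delta_rot": [0,0,0],"xyz": [0,0,0],"gripper": 0.03},
    {"delta_rot": [0,0,0],"xyz": [0,0,0],"gripper": 0.03},
    {"delta_rot": [0,0,0],"xyz": [0,0,0],"gripper": 0.03},
    {"delta_rot": [0,0,0],"xyz": [0,0,0],"gripper": 0.03},
  ],
  force=40,
)

```text
time: 48.1
tool_pos: [0.5507, 0.3481, 0.2149]
tcp_rot: [-2.372, 2.05, -0.001]
wrist_force: [-0.1, 7.0, 4.0]
width: 0.4
```

```bash
python3 go.py; python3 - <<'E'
from h import *
a=cam('scene')['pixels']
i=a[190:290,300:400]
cv2.imwrite('pics/b4.png',cv2.resize(i[...,::-1],None,fx=5,fy=5,interpolation=cv2.INTER_CUBIC))
E
```

```text
t 48.1 pos [0.5507 0.3481 0.2149] toolx az -1.4254 z [ 0.005  0.004 -1.   ] q [5.250e-01 2.260e-01 1.681e+00 1.000e-03 1.228e+00 1.950e+00] w 34.2 F [-0.1  7.   4. ]
```

View pics/b4.png

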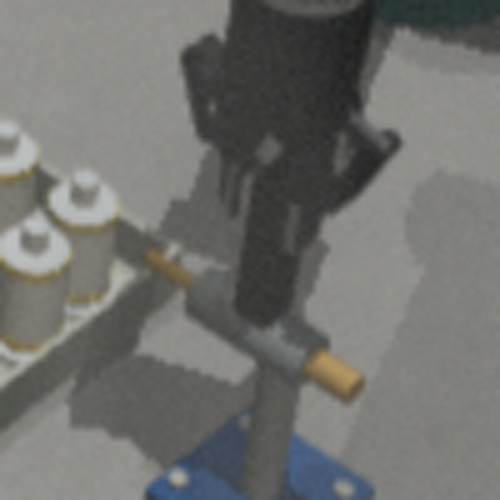

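The opening stopped at 34 mm, so the trigger is home (this reading runs about 1–2 mm low). Holding, then releasing.

Call:
arm_command(
  rows=[
    {"delta_rot": [0,0,0],"xyz": [0,0,0],"gripper": 0.03},
    {"delta_rot": [0,0,0],"xyz": [0,0,0],"gripper": 0.03},
    {"delta_rot": [0,0,0],"xyz": [0,0,0],"gripper": 0.03},
    {"delta_rot": [0,0,0],"xyz": [0,0,0],"gripper": 0.03},
    {"delta_rot": [0,0,0],"xyz": [0,0,0],"gripper": 0.03},
    {"delta_rot": [0,0,0],"xyz": [0,0,0],"gripper": 0.03},
    {"delta_rot": [0,0,0],"xyz": [0,0,0],"gripper": 0.03},
    {"delta_rot": [0,0,0],"xyz": [0,0,0],"gripper": 0.03},
    {"delta_rot": [0,0,0],"xyz": [0,0,0],"gripper": 0.03},
  ],
)

```text
time: 49.05
tool_pos: [0.5506, 0.3481, 0.2149]
tcp_rot: [-2.372, 2.05, -0.001]
wrist_force: [-0.9, 6.6, 4.5]
width: 0.403
```

Call:
arm_command(
  rows=[
    {"delta_rot": [0,0,0],"xyz": [0.002,0,0],"gripper": 0.0854},
    {"delta_rot": [0,0,0],"xyz": [0,0,0],"gripper": 0.0854},
    {"delta_rot": [0,0,0],"xyz": [0,0,0],"gripper": 0.0854},
    {"delta_rot": [0,0,0],"xyz": [0,0,0],"gripper": 0.0854},
    {"delta_rot": [0,0,0],"xyz": [0,0,0],"gripper": 0.0854},
    {"delta_rot": [0,0,0],"xyz": [0,0,0],"gripper": 0.0854},
    {"delta_rot": [0,0,0],"xyz": [0,0,0],"gripper": 0.0854},
    {"delta_rot": [0,0,0],"xyz": [0,0,0],"gripper": 0.0854},
  ],
)

```text
time: 49.85
tool_pos: [0.5504, 0.3434, 0.2125]
tcp_rot: [-2.376, 2.055, -0.002]
wrist_force: [0.0, 0.2, 0.5]
width: 1.001
```

```bash
python3 go.py; python3 - <<'E'
from h import *
a=cam('scene')['pixels'];b=cam('top')['pixels']
i=np.hstack([a[190:290,280:400],b[150:250,130:250]])
cv2.imwrite('pics/b5.png',cv2.resize(i[...,::-1],None,fx=3.3,fy=3.3,interpolation=cv2.INTER_CUBIC))
E
python3 ports.py
```

```text
t 49.85 pos [0.5504 0.3434 0.2125] toolx az -1.4261 z [ 0.001 -0.001 -1.   ] q [ 5.200e-01  2.260e-01  1.686e+00 -1.000e-03  1.229e+00  1.947e+00] w 85.5 F [0.  0.2 0.5]
scene
26 port [0.534 0.092 0.109] bay-local [-0.041 -0.033] shoulder mid [0.536 0.092 0.089] px [301.  216.7]
29 port [0.524 0.166 0.109] bay-local [-0.04   0.042] shoulder mid [0.53  0.164 0.089] px [316.7 226.9]
27 port [0.625 0.105 0.11 ] bay-local [ 0.051 -0.034] shoulder mid [0.626 0.106 0.089] px [282.2 228.3]
28 port [0.581 0.184 0.109] bay-local [0.018 0.051] shoulder mid [0.575 0.183 0.09 ] px [306.8 236.1]
top
30 port [0.619 0.103 0.11 ] bay-local [ 0.045 -0.035] shoulder mid [0.62  0.101 0.089] px [190.5 185.5]
31 port [0.577 0.179 0.11 ] bay-local [0.014 0.047] shoulder mid [0.569 0.18  0.089] px [165.5 199.6]
30 port [0.53  0.088 0.11 ] bay-local [-0.046 -0.036] shoulder mid [0.531 0.089 0.089] px [194.6 214. ]
31 port [0.52  0.162 0.109] bay-local [-0.045  0.038] shoulder mid [0.528 0.162 0.089] px [170.9 217.9]
```

View pics/b5.png

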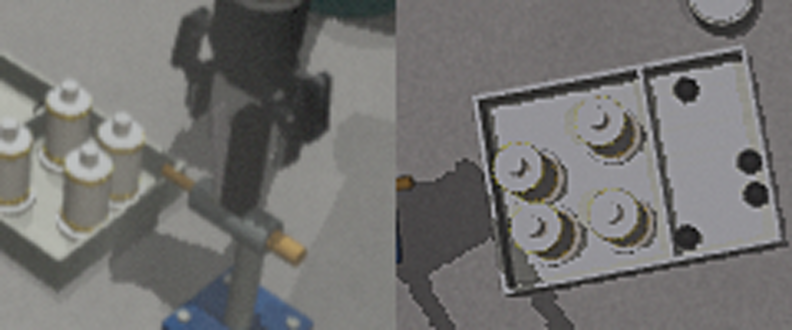

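The trigger is leaning out again and everything in the tray is unchanged. Second blast now.

Call:
arm_command(
  rows=[
    {"delta_rot": [0,0,0],"xyz": [-0.002,0,0],"gripper": 0.06},
    {"delta_rot": [0,0,0],"xyz": [0,0,0],"gripper": 0.03},
    {"delta_rot": [0,0,0],"xyz": [0,0,0],"gripper": 0.03},
    {"delta_rot": [0,0,0],"xyz": [0,0,0],"gripper": 0.03},
    {"delta_rot": [0,0,0],"xyz": [0,0,0],"gripper": 0.03},
    {"delta_rot": [0,0,0],"xyz": [0,0,0],"gripper": 0.03},
    {"delta_rot": [0,0,0],"xyz": [0,0,0],"gripper": 0.03},
    {"delta_rot": [0,0,0],"xyz": [0,0,0],"gripper": 0.03},
    {"delta_rot": [0,0,0],"xyz": [0,0,0],"gripper": 0.03},
    {"delta_rot": [0,0,0],"xyz": [0,0,0],"gripper": 0.03},
    {"delta_rot": [0,0,0],"xyz": [0,0,0],"gripper": 0.03},
    {"delta_rot": [0,0,0],"xyz": [0,0,0],"gripper": 0.03},
  ],
)

```text
time: 51.25
tool_pos: [0.5501, 0.348, 0.214]
tcp_rot: [-2.373, 2.051, 0.0]
wrist_force: [-0.4, 6.9, 3.6]
width: 0.4
```

Call:
arm_command(
  rows=[
    {"delta_rot": [0,0,0],"xyz": [0,0,0],"gripper": 0.03},
    {"delta_rot": [0,0,0],"xyz": [0,0,0],"gripper": 0.03},
    {"delta_rot": [0,0,0],"xyz": [0,0,0],"gripper": 0.03},
    {"delta_rot": [0,0,0],"xyz": [0,0,0],"gripper": 0.03},
  ],
)

```text
time: 51.65
tool_pos: [0.5501, 0.348, 0.2139]
tcp_rot: [-2.373, 2.051, 0.0]
wrist_force: [-1.6, 6.9, 3.3]
width: 0.403
```

Call:
arm_command(
  rows=[
    {"delta_rot": [0,0,0],"xyz": [0.002,0,0],"gripper": 0.0854},
    {"delta_rot": [0,0,0],"xyz": [0,0,0],"gripper": 0.0854},
    {"delta_rot": [0,0,0],"xyz": [0,0,0],"gripper": 0.0854},
    {"delta_rot": [0,0,0],"xyz": [0,0,0],"gripper": 0.0854},
    {"delta_rot": [0,0,0],"xyz": [0,0,0],"gripper": 0.0854},
    {"delta_rot": [0,0,0],"xyz": [0,0,0],"gripper": 0.0854},
    {"delta_rot": [0,0,0],"xyz": [0,0,0],"gripper": 0.0854},
    {"delta_rot": [0,0,0],"xyz": [0,0,0],"gripper": 0.0854},
  ],
)

```text
time: 52.45
tool_pos: [0.5504, 0.3434, 0.2125]
tcp_rot: [-2.376, 2.055, -0.002]
wrist_force: [-0.6, 0.7, 0.1]
width: 0.999
```

Call:
arm_command(
  rows=[
    {"delta_rot": [0,0,0],"xyz": [0,0,-0.015],"gripper": 0.0854},
    {"delta_rot": [0,0,0],"xyz": [0,0,-0.025],"gripper": 0.0854},
    {"delta_rot": [0,0,0],"xyz": [0,0,-0.03],"gripper": 0.0854},
    {"delta_rot": [0,0,0],"xyz": [0,0,-0.035],"gripper": 0.0854},
    {"delta_rot": [0,0,0],"xyz": [0,0,-0.035],"gripper": 0.0854},
    {"delta_rot": [0,0,0],"xyz": [0,0,-0.02],"gripper": 0.0854},
    {"delta_rot": [0,0,0],"xyz": [0,0,0],"gripper": 0.0854},
    {"delta_rot": [0,0,0],"xyz": [0,0,0],"gripper": 0.0854},
    {"delta_rot": [0,0,0],"xyz": [0,0,0],"gripper": 0.0854},
    {"delta_rot": [0,0,0],"xyz": [0,0,0],"gripper": 0.0854},
  ],
)

```text
time: 53.45
tool_pos: [0.5494, 0.343, 0.37]
tcp_rot: [2.374, -2.053, 0.0]
wrist_force: [0.8, 0.1, -1.5]
width: 0.999
```

```bash
python3 go.py; python3 ports.py; python3 - <<'E'
from loc import *
a=cam('scene')['pixels'];c=cam('top');b=c['pixels'];filters(c)
i=np.hstack([a[150:310,220:400],b[130:290,130:310]])
cv2.imwrite('pics/b6.png',cv2.resize(i[...,::-1],None,fx=2.2,fy=2.2,interpolation=cv2.INTER_CUBIC))
g=b.mean(2);P=cloud(c)
th=.15;X=np.array([.989,.149]);Y=np.array([-.149,.989])
d=P[...,:2]-np.array([.590,-.003]);lx=d@X;ly=d@Y
m=(g<50)&(abs(lx)<.09)&(abs(ly)<.045)
l,n=ndimage.label(m)
for k in range(1,n+1):
    q=l==k
    if q.sum()>8: print('dark',q.sum(),'ball-bay local',lx[q].mean().round(3),ly[q].mean().round(3),'z',P[q][:,2].max().round(3))
E
```

```text
t 53.45 pos [0.5494 0.343  0.37  ] toolx az -1.4261 z [-0.002 -0.003 -1.   ] q [ 5.200e-01  1.640e-01  1.474e+00 -1.000e-03  1.507e+00  1.947e+00] w 85.3 F [ 0.8  0.1 -1.5]
scene
27 port [0.534 0.092 0.109] bay-local [-0.042 -0.033] shoulder mid [0.535 0.092 0.089] px [300.9 216.8]
30 port [0.524 0.166 0.109] bay-local [-0.041  0.041] shoulder mid [0.529 0.166 0.089] px [316.8 226.9]
27 port [0.624 0.105 0.109] bay-local [ 0.05  -0.034] shoulder mid [0.625 0.105 0.09 ] px [282.2 228.3]
32 port [0.581 0.184 0.109] bay-local [0.019 0.051] shoulder mid [0.575 0.183 0.089] px [306.8 236.5]
top
28 port [0.621 0.102 0.109] bay-local [ 0.046 -0.036] shoulder mid [0.621 0.103 0.089] px [190.4 185.4]
31 port [0.577 0.179 0.11 ] bay-local [0.014 0.047] shoulder mid [0.569 0.18  0.089] px [165.5 199.6]
29 port [0.53  0.088 0.112] bay-local [-0.046 -0.036] shoulder mid [0.531 0.089 0.09 ] px [194.6 213.9]
30 port [0.519 0.162 0.11 ] bay-local [-0.046  0.038] shoulder mid [0.527 0.162 0.089] px [170.8 217.9]
40 px 150 108 top [0.896 0.25  0.058] lo [0.892 0.238 0.021] hi [0.899 0.258 0.061] rgb [
[... 645 characters left out ...]
38 39]
250 px 192 187 top [0.621 0.102 0.109] lo [0.596 0.078 0.021] hi [0.645 0.125 0.113] rgb [121 119 117]
640 px 104 208 top [0.546 0.349 0.258] lo [0.525 0.266 0.02 ] hi [0.579 0.42  0.264] rgb [53 49 43]
239 px 196 215 top [0.531 0.089 0.11 ] lo [0.506 0.065 0.02 ] hi [0.555 0.113 0.114] rgb [125 123 122]
36 px 217 221 top [0.514 0.026 0.028] lo [0.502 0.015 0.021] hi [0.525 0.035 0.031] rgb [40 39 39]
1453 px 400 258 top [ 0.383 -0.548  0.061] lo [ 0.315 -0.6    0.021] hi [ 0.449 -0.486  0.069] rgb [134 106  68]
dark 34 ball-bay local 0.076 0.016 z 0.031
dark 32 ball-bay local -0.008 -0.033 z 0.032
dark 35 ball-bay local -0.04 -0.034 z 0.033
dark 30 ball-bay local -0.071 0.037 z 0.031
```

View pics/b6.png

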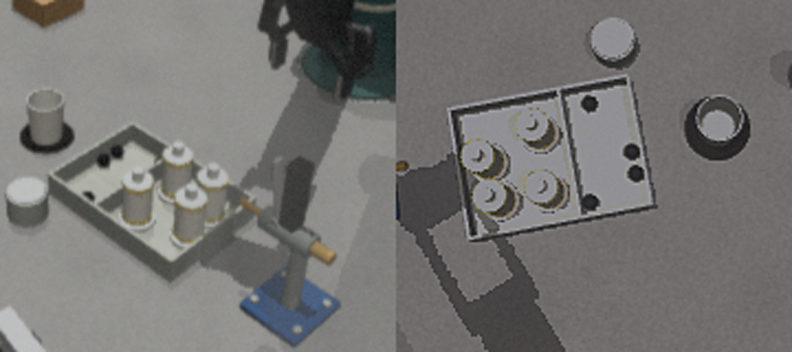

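Everything is in place: four filters, four balls, and the cup at (0.625, -0.167) on its mat. Last, a full-frame check for stray balls before handing in.

```bash
python3 - <<'E'
from h import *
a=cam('scene')['pixels'];b=cam('top')['pixels']
i=np.vstack([a[60:384,100:],b[60:384,100:]])
i=np.hstack([a[80:350,110:480],b[80:350,60:430]])
cv2.imwrite('pics/b7.png',cv2.resize(i[...,::-1],None,fx=1.08,fy=1.08,interpolation=cv2.INTER_CUBIC))
t=cv2.imread('pics/t0.png')[165:205,255:295];cv2.imwrite('pics/b8.png',cv2.resize(t,None,fx=10,fy=10,interpolation=cv2.INTER_CUBIC))
E
```

```text
(no output)
```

View pics/b7.png

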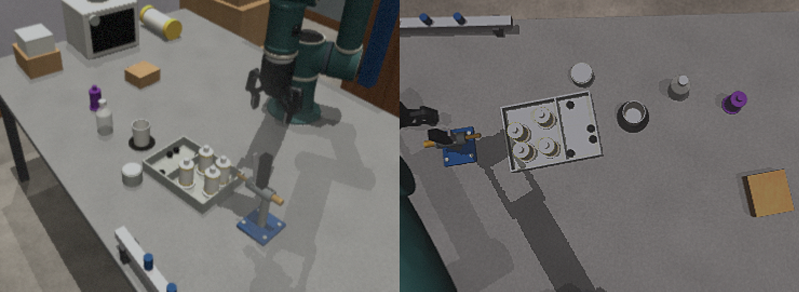

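View pics/b8.png

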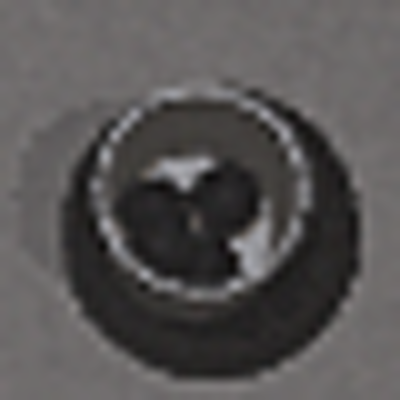

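There are no stray balls anywhere on the bench, and the first cup picture fits four balls. The bystanders have not moved. Handing in.

```bash
python3 -c "
from workcell import bot
print(bot.finish_job()); print(bot.read_state()['time'])"
```

```text
the job is handed in; nothing more can be done
None
the job is handed in; nothing more can be done
```

I finished the job and handed it in at about 54 s of the 208 s allowed; the hand-in gives no verdict.

**What I did:**
- **Filters:** all four stand upright in the wide bay. One was knocked a few centimetres aside there during the run; it stayed upright and within limits, so I left it.
- **Balls and cup:** I tipped the balls into the narrow bay and stood the cup back on its mat.
- **Air gun:** I gave two blasts, each held home for about a second or a little more, then opened the jaws fully.

**Last checks, before hand-in:**
- **Filters:** all four were upright at bay positions of about (±0.046, −0.036), (−0.045, 0.038) and (0.016, 0.048) m. The two cameras agree to about 5 mm.
- **Balls:** four lay in the narrow bay. None were left in the cup or loose on the bench.
- **Cup:** it stood empty, about 2 mm from the mat's centre.
- **Bystanders:** the bottle, gauge, wipes and purple look-alike were where they started.
- **Trigger:** there is no direct trigger reading. The jaws stopped at about 34 mm on both squeezes, against 36 mm nominal for home; the width reading runs 1–2 mm low. After each release the pictures show the trigger leaning out again.

No check failed.

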